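# Make up a water kit and a solids kit in their clip trays

## Task

Make up the two sampling kits in the white trays. The tray with the wide spring clips gets the large white bottle, stood in its ring, and the screw-cap tube, pressed home into both clips; the tray with the narrow clips gets the small white bottle, stood in its ring, the stack of weighing boats, set flat in the square frame, and the marker pen, pressed home into both clips. Never let a bottle tip over, and leave the amber bottle and the petri dish where they stand.

Things in the scene. Friction and masses are not known exactly. Their poses are not given: they have to be found in the camera images.
- tube_tray: Fixed white tray 140x180, rim 14 high, floor 4 thick. Origin: centre of underside. WIDE sprung clips at y=47, x=+-30 (14 long each, 46 clear between for fingers; lips end 45 high) hold a tube lying along tray x, its axis at z=28 when home; push straight down (under 15 N) to snap it in. Bottle ring centred at x=0, y=-43: inside diameter 78, top z=16. All mm, tray frame.
- pen_tray: Fixed white tray 170x180, rim 14, floor 4. Origin: centre of underside. NARROW sprung clips at y=47, x=+-30 (14 long, 46 clear between; lips end 38 high) hold a pen along tray x, underside z=16 when home; push down (under 10 N). Bottle ring at x=-40.5, y=-43: inside diameter 69, top z=16. Square boat frame at x=40, y=-43: 78 inside, along tray axes, top z=12. mm, tray frame.
- large_bottle: The larger white screw-cap bottle, blue cap, 62 mm diameter, 119 mm tall, 0.22 kg; its cap is 40 mm in diameter and stands free from 104 to 119 mm height. Origin: centre of its underside; z up along the bottle. It stands upright.
- small_bottle: The smaller white screw-cap bottle, white cap, 54 mm diameter, 100 mm tall, 0.12 kg; its cap is 35 mm in diameter and stands free from 87 to 100 mm height. Origin: centre of its underside; z up along the bottle. It stands upright.
- weigh_boats: Stack of square white weighing boats, 64 mm square (70 mm over the thin flared rim) and 27 mm high, 0.03 kg. Origin: centre of its underside; x and y along its sides, z up.
- tube: 50 mL screw-cap tube lying on the bench: body 28.4 mm diameter, cap 33.5, 116 long. Origin: centre of the foot end (the end without cap); z axis runs along the tube to the cap: bare body 0 to 102 mm (clip it centred there, about 52), cap 102 to 116. In the clips the cap may point either way.
- pen: Marker pen lying on the bench: 135 mm long, 16 mm thick, 0.015 kg. Origin: middle of its length, on its underside; its y axis runs along the pen, z up. In the clips it may point either way.
- amber_bottle: Brown bottle with a black cap, 52 mm diameter, 94 mm tall; not part of a kit, to be left where it stands. It stands under the edge of a fixed rack that hangs over the bench at the back left (underside 600 mm up): keep the arm low or drawn in there. Origin: centre of its underside.
- petri_dish: Round petri dish lying flat, 64 mm diameter, 15 mm high; not part of a kit, to be left where it stands. Origin: centre of its underside.
Mind the look-alikes: they are no part of the job. Leave any black look-alike of the pen alone.

How it is judged:
By the outcome, as a careful person would: the job done as asked, in the order asked, and still so for the second after the job is handed in, with the robot touching nothing.
It also fails if it takes over 136 s, if anything falls off the work surface, if the arm or the gripper's body presses on something with over 40 N, if the wrist force passes 120 N, or if a joint passes its speed limit or range.

## Robot

A 6-joint arm with a two-finger parallel gripper is mounted at the origin on a cart in front of the work surface, level with it; the furniture and walls round the work are solid. World frame = base frame: x ahead of the robot, y to its left, z up, the work surface at z = 0. Lengths are in m, angles in rad, forces in N, time in s.
With the tool pointing down it reaches from about 0.3 to 0.875 m from the base axis. Payload 4.2 kg.
Tool frame: the origin (TCP) lies on the centre line of the jaws, within the pads' length; the fingertips stand arm.nose_length ahead of it and the grasp point (between the pads) lies 3 mm ahead of it (arm.nose_length is the distance from the TCP to the fingertips, in m); z points along the fingers, y is the line along which they close (so a half turn about z gives the same grasp; the last joint's range is limited). The gripper opens to 85 mm and grips with 20 to 120 N. Pads are 22 mm wide; open, the fingers measure 114 mm over their backs; the gripper's body (76 mm by 85 mm) begins 54 mm behind the grasp point. The pads swing forward as they close: fully open they stand 13 mm farther back than shut.
Start: joints at [-1.324, 0.32, 1.565, -0, 1.257, -0.02], TCP at [0.152, -0.555, 0.253] pointing down, gripper open.
Joint ranges: [-3.11, 3.11], [-0.84, 2.01], [0.21, 2.61], [-1.34, 4.49], [0.05, 2.63], [-2.56, 2.56]. Speed limits (rad/s): [2.57, 2.57, 3.14, 3.14, 3.14, 3.14].

## Interface

Orientations are given as [roll, pitch, yaw] about the fixed x, y, z axes, in that order (R = Rz(yaw) Ry(pitch) Rx(roll)).
In Python, from workcell import arm gives the robot as it stands.
- The arm moves only by the tool arm_command, never from a script. Its argument "series" is a list of rows, each an object with "delta_pos": the shift along the tool's x, y, z each as a share of 0.04 m, from -1 to 1, a list of three; "roll": the turn about the tool's z as a share of 0.08 rad, from -1 to 1. A call has 1 to 8 rows; each row shifts and turns the commanded pose from where the row before left it, along the tool's axes as they then stand; what a row does not reach is not made up. A row lasts 1/12 s, in which the tool goes at most 41.7 mm and 7.16 degrees, less where a joint would pass 70% of its speed; a pose out of reach is approached as far as the arm can. A call with a number of a shift or a turn outside -1 to 1 is refused whole. A call with a gripper value outside its range is refused whole. "grip" is the opening, from -1 (shut) to 1 (fully open), set as the call begins (left out, the last holds). The fingers move at their own pace and stop on an object; "grip_force" is the grip in N (left out, the last holds). Time passes only in rows, so rows that do not move let the fingers close. It gives the time, the measured TCP pose, the force, the opening and the grip force at its end, in the units of the state.
- arm.state(): the state, without advancing time (a new reading comes with each control period).
- arm.read_camera(name): name is "side" or "top" or "wrist"; returns a dict with "pixels" (480x640x3 uint8, red, green, blue), "fx", "fy", "cx", "cy" (pixels), "view" (4x4, takes a point from world to camera coordinates); the wrist camera has in their place "tool_from_camera" (4x4, takes a point from camera to tool coordinates, whose origin is the TCP and whose axes are the flange's). Camera axes: x right, y up, looking along -z (the intrinsics and any distortion apply to the point x, -y, -z); pixel columns grow to the right and rows downward; lengths in m; the calibration is good to about 2 mm. A picture is of the moment at which its call begins: read the wrist's pose just before it. There is no depth.
- arm.hand_in(): hands the job in; it is judged then, once.
The state is a dict: "time_s": time; "joints": joint angles; "dq": joint speeds; "joint_torque": joint torques, N m; "tcp_pos": TCP position; "tcp_rot": TCP orientation; "ft_force": force on the tool from outside, world axes, zero at the start; "wrist_torque": the same for the moment, N m; "grip_width": finger opening in m; "gripper_force": force on a finger pad.
Only numpy, scipy, OpenCV 4.12 (cv2) and the standard library are available. Lean on these libraries where they do the work, as an engineer would, in place of code of your own. Each camera call takes 0.05 s, during which the arm holds its last target. There are 200 camera calls.

## Working session

There is one attempt and no reset: what is moved stays moved. The work goes in short steps, Python scripts to look and compute and a tool call to move; the robot and the scene stay as the last step left them, time stands still between calls to the robot, and variables do not carry over. Pictures are saved under pics/ and viewed, at most 14 in all, crops included, and the job is handed in when it is done.

Besides the shell and the picture viewer there is one more tool, called after "Request:" by a JSON object that holds its "fn" and its "kwargs", one argument or row to a line. arm_command: Moves the arm, as the interface text tells. Shift numbers are shares of 0.04 m and turn numbers shares of 0.08 rad, none past 1 either way. Its arguments: {"type":"object","properties":{"series":{"type":"array","items":{"type":"object","properties":{"delta_pos":{"type":"array","items":{"type":"number","minimum":-1,"maximum":1}},"roll":{"type":"number","minimum":-1,"maximum":1}}}},"grip":{"type":"number"},"grip_force":{"type":"number"}},"required":["series"]}

```bash
ls; mkdir -p pics; python3 - <<'E'
from workcell import arm
import cv2, numpy as np, pickle
s=arm.state(); print(s, arm.nose_length)
d={}
for n in ("side","top","wrist"):
    r=arm.read_camera(n); d[n]=r
    cv2.imwrite(f"pics/{n}0.png", r["pixels"][:,:,::-1])
    print(n,{k:(np.round(v,4).tolist() if not np.isscalar(v) else v) for k,v in r.items() if k!="pixels"})
pickle.dump(d,open("cams0.pkl","wb"))
E
```

```text
pics
{'time_s': 0.0, 'joints': array([-1.32396421e+00,  3.20286011e-01,  1.56567627e+00, -1.41825816e-05,
        1.25741854e+00, -1.99681107e-02]), 'dq': array([ 0.00091696, -0.00150843, -0.00077341, -0.00014175, -0.00151143,
        0.00094066]), 'joint_torque': array([-1.89078532e-04, -4.15525532e+01, -2.34162658e+01,  7.06621449e-05,
        8.24325340e-03, -1.31221310e-05]), 'tcp_pos': array([ 0.15150256, -0.55422121,  0.25248669]), 'tcp_rot': array([-3.13980457e+00, -2.22225789e-05,  2.66804595e-01]), 'ft_force': array([ 0.03554108,  0.08914905, -0.12283285]), 'wrist_torque': array([ 0.03184536, -0.01103737, -0.01193517]), 'gripper_force': 0.0, 'grip_width': 0.08541739731800276} 0.022
side {'fx': 516.7449813787058, 'fy': 516.7449813787058, 'cx': 318.5197473306576, 'cy': 243.62082731645205, 'view': [[-0.8865, -0.4627, -0.0081, 0.4955], [0.1849, -0.3701, 0.9104, -0.129], [-0.4243, 0.8055, 0.4137, -1.0514], [0.0, 0.0, 0.0, 1.0]]}
top {'fx': 501.78067638945294, 'fy': 501.78067638945294, 'cx': 320.7819096080064, 'cy': 247.78860573528374, 'view': [[0.0098, -0.9999, 0.0027, 0.0333], [0.9894, 0.0101, 0.1451, -0.5417], [-0.1451, 0.0012, 0.9894, -1.0182], [0.0, 0.0, 0.0, 1.0]]}
wrist {'fx': 352.22072585769473, 'fy': 352.22072585769473, 'cx': 318.5226581097072, 'cy': 240.44341449757533, 'tool_from_camera': [[-0.001, 0.9652, 0.2616, 0.0666], [1.0, 0.0008, 0.0008, 0.0005], [0.0005, 0.2616, -0.9652, -0.1203], [0.0, 0.0, 0.0, 1.0]]}
```

View pics/top0.png

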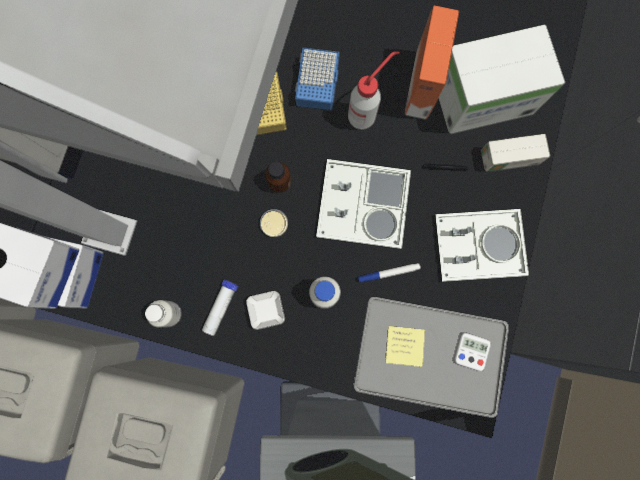

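View pics/side0.png

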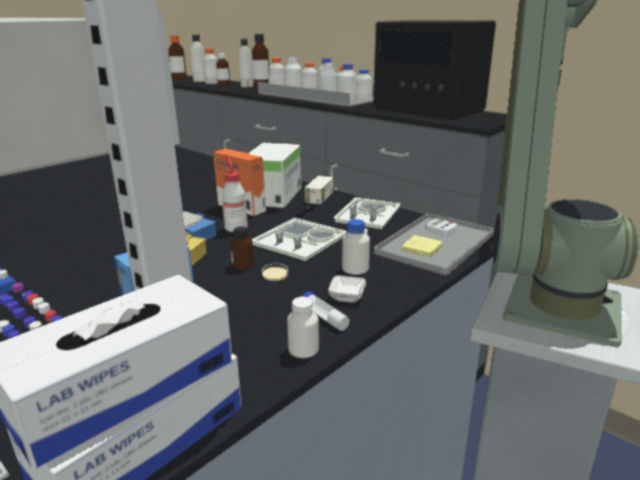

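Top view: the large bottle with the blue cap is at (324,292) and the small bottle is at (162,313). The boats are at (265,311), the tube at (220,307) and the white and blue pen at (390,273). The pen tray is at (364,203), with the square frame, and the tube tray is at (482,245).

Things that could be mistaken for a target:
- Red-cap wash bottle at (364,100)
- Amber bottle at (278,178)
- Black pen at (445,167)
- White box at (515,152)
- Petri dish at (273,223)

I choose by description and check the choice in a crop.

```bash
cat > h.py <<'E'
import numpy as np, cv2, pickle
from scipy.spatial.transform import Rotation as Ro
def ray(cam,u,v,st=None):
    d=np.array([(u-cam["cx"])/cam["fx"],-(v-cam["cy"])/cam["fy"],-1.0])
    if "view" in cam: M=np.linalg.inv(cam["view"])
    else:
        T=np.eye(4);T[:3,:3]=Ro.from_euler("xyz",st["tcp_rot"]).as_matrix();T[:3,3]=st["tcp_pos"]
        M=T@cam["tool_from_camera"]
    return M[:3,3],M[:3,:3]@d
def pt(cam,u,v,z,st=None):
    o,d=ray(cam,u,v,st); return o+d*(z-o[2])/d[2]
def proj(cam,p,st=None):
    if "view" in cam: V=cam["view"]
    else:
        T=np.eye(4);T[:3,:3]=Ro.from_euler("xyz",st["tcp_rot"]).as_matrix();T[:3,3]=st["tcp_pos"]
        V=np.linalg.inv(T@cam["tool_from_camera"])
    c=V[:3,:3]@p+V[:3,3]
    return np.array([cam["cx"]+cam["fx"]*c[0]/-c[2],cam["cy"]-cam["fy"]*c[1]/-c[2]])
def go(st,target,yaw=None):
    """shares: total roll shares first, then total dx,dy,dz shares in tool axes after the turn"""
    y0=st["tcp_rot"][2]; roll=0 if yaw is None else -(((yaw-y0)+np.pi)%(2*np.pi)-np.pi)/0.08
    if yaw is None: R=Ro.from_euler("xyz",st["tcp_rot"])
    else: R=Ro.from_euler("xyz",[np.pi,0,yaw])
    d=R.inv().apply(np.asarray(target)-st["tcp_pos"])/0.04
    return np.round(roll,2),np.round(d,2)
E
python3 - <<'E'
from h import *
d=pickle.load(open("cams0.pkl","rb")); t=d["top"]; im=t["pixels"]
cv2.imwrite("pics/crop1.png",cv2.resize(im[140:350,135:540,::-1],None,fx=1.95,fy=1.95,interpolation=cv2.INTER_CUBIC))
for n,u,v,z in [("amber",278,170,.094),("petri",273,223,.015),("large cap",323,289,.119),("small cap",154,313,.1),("boats",265,311,.027),("tubea",209,332,.016),("tubeb",230,284,.016),("pen",390,273,.008),("ringS",380,224,.016),("ringL",500,244,.016),("frame",387,188,.012),("rack",240,188,.6),("rack2",0,120,.6),("rack3",297,0,.6)]:
    print(n,pt(t,u,v,z).round(3))
hsv=cv2.cvtColor(im,cv2.COLOR_RGB2HSV)
w=((hsv[...,2]>150)&(hsv[...,1]<60)).astype(np.uint8)
for c in cv2.findContours(w,cv2.RETR_EXTERNAL,cv2.CHAIN_APPROX_NONE)[0]:
    if cv2.contourArea(c)>150:
        x,y,ww,hh=cv2.boundingRect(c)
        if x>130 and y>130: print(cv2.contourArea(c),cv2.minAreaRect(c))
E
```

```text
amber [0.693 0.128 0.094]
petri [0.598 0.143 0.015]
large cap [0.45  0.034 0.119]
small cap [0.401 0.362 0.1  ]
boats [0.408 0.154 0.027]
tubea [0.363 0.272 0.016]
tubeb [0.465 0.231 0.016]
pen [ 0.493 -0.111  0.008]
ringS [ 0.598 -0.089  0.016]
ringL [ 0.557 -0.348  0.016]
frame [ 0.68  -0.106  0.012]
rack [0.518 0.12  0.6  ]
rack2 [0.587 0.366 0.6  ]
rack3 [0.723 0.067 0.6  ]
11698.5 ((430.5398254394531, 356.28515625), (140.0630645751953, 89.36941528320312), 10.491477012634277)
494.0 ((159.42308044433594, 313.3846130371094), (24.961509704589844, 26.34825897216797), 56.3099365234375)
1016.5 ((264.7259521484375, 309.49407958984375), (33.110191345214844, 33.37613296508789), 77.19573211669922)
542.5 ((217.87876892089844, 310.673583984375), (12.386008262634277, 49.50615310668945), 24.62356185913086)
195.5 ((327.3699951171875, 291.9100036621094), (23.900211334228516, 29.698486328125), 8.130102157592773)
212.5 ((399.10589599609375, 269.9764709472656), (6.290981769561768, 40.999847412109375), 77.47119140625)
5641.0 ((481.8385314941406, 244.57745361328125), (67.38375091552734, 88.60330963134766), 86.18592071533203)
6560.0 ((363.761474609375, 203.24130249023438), (86.29002380371094, 78.8526382446289), 7.800187587738037)
1277.5 ((518.8400268554688, 148.88002014160156), (23.758787155151367, 58.265594482421875), 81.8698959350586)
```

View pics/crop1.png

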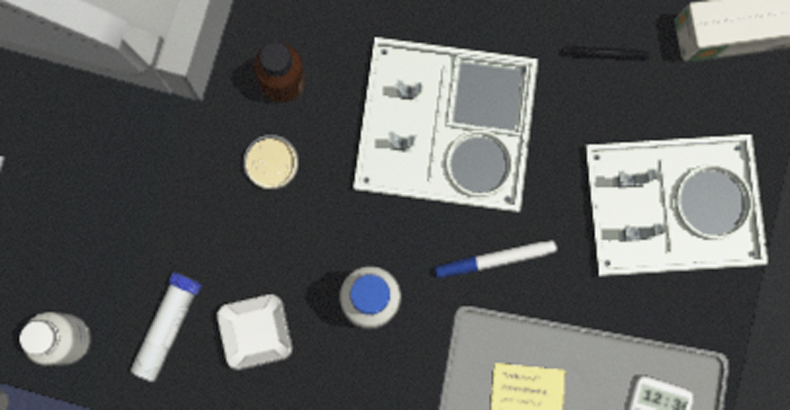

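The crop confirms the picks: small bottle at (50,338), tube with the blue cap at (165,325), boats at (254,332), large bottle at (370,297) and white and blue pen at (495,258). The black pen at (605,52), the amber bottle and the petri dish stay untouched. I'll move over the trays for a close wrist view.

Request:
{"fn": "arm_command", "kwargs": {
  "series": [
    {"delta_pos":[0.73,-0.45,-0.09]},
    {"delta_pos":[0.73,-0.45,-0.09]},
    {"delta_pos":[0.73,-0.45,-0.09]},
    {"delta_pos":[0.73,-0.45,-0.09]},
    {"delta_pos":[0.73,-0.45,-0.09]},
    {"delta_pos":[0.73,-0.45,-0.09]},
    {"delta_pos":[0.73,-0.45,-0.09]}
  ]
}}

```text
validation failed for argument at $.se...
```

Request:
{"fn": "arm_command", "kwargs": {
  "series": [
    {"delta_pos":[0.73,-0.46,-0.09]},
    {"delta_pos":[0.73,-0.46,-0.09]},
    {"delta_pos":[0.73,-0.46,-0.09]},
    {"delta_pos":[0.73,-0.46,-0.09]},
    {"delta_pos":[0.73,-0.46,-0.09]},
    {"delta_pos":[0.73,-0.46,-0.09]},
    {"delta_pos":[0.73,-0.46,-0.09]},
    {"delta_pos":[0,0,0]}
  ]
}}

```text
validation failed for argument at $.se...
```

```bash
python3 - <<'E'
from workcell import arm
from h import *
s=arm.state(); r=arm.read_camera("wrist"); pickle.dump((s,r),open("w1.pkl","wb"))
print(s["time_s"],s["tcp_pos"],s["tcp_rot"],s["ft_force"])
cv2.imwrite("pics/w1.png",r["pixels"][:,:,::-1])
E
```

```text
0.15 [ 0.15151449 -0.55434683  0.25268279] [-3.14026439e+00 -2.51212145e-06  2.66813847e-01] [-0.5537967  -0.80489789  0.67858345]
```

View pics/w1.png

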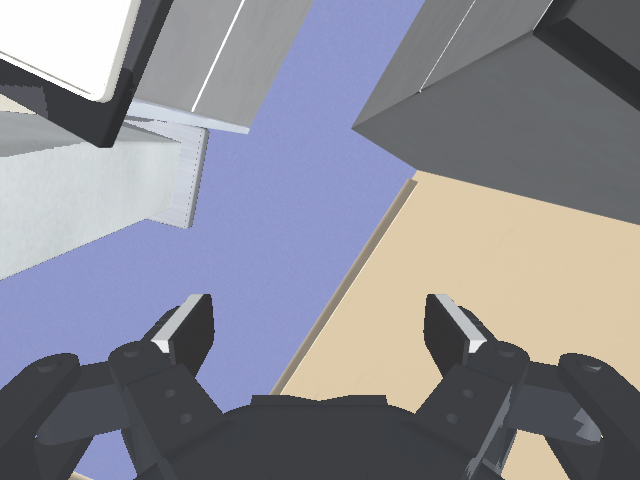

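The picture shows only the cart's surroundings and the open fingers. The move was refused, so I'll retry with "roll" included in every row.

Request:
{"fn": "arm_command", "kwargs": {
  "series": [
    {"delta_pos":[0.73,-0.45,-0.09],"roll":0},
    {"delta_pos":[0.73,-0.45,-0.09],"roll":0},
    {"delta_pos":[0.73,-0.45,-0.09],"roll":0},
    {"delta_pos":[0.73,-0.45,-0.09],"roll":0},
    {"delta_pos":[0.73,-0.45,-0.09],"roll":0},
    {"delta_pos":[0.73,-0.45,-0.09],"roll":0},
    {"delta_pos":[0.73,-0.45,-0.09],"roll":0}
  ]
}}

```text
time_s: 0.78
tcp_pos: [0.3163, -0.3778, 0.2786]
tcp_rot: [-3.142, -0.0, 0.266]
ft_force: [0.6, -0.3, -0.1]
grip_width: 0.0854
gripper_force: 0.0
```

Request:
{"fn": "arm_command", "kwargs": {
  "series": [
    {"delta_pos":[0.73,-0.46,-0.09],"roll":0},
    {"delta_pos":[0.73,-0.46,-0.09],"roll":0},
    {"delta_pos":[0.73,-0.46,-0.09],"roll":0},
    {"delta_pos":[0.73,-0.46,-0.09],"roll":0},
    {"delta_pos":[0.73,-0.46,-0.09],"roll":0},
    {"delta_pos":[0.73,-0.46,-0.09],"roll":0},
    {"delta_pos":[0,0,0],"roll":0},
    {"delta_pos":[0,0,0],"roll":0}
  ]
}}

```text
time_s: 1.45
tcp_pos: [0.4562, -0.2255, 0.3]
tcp_rot: [3.141, 0.0, 0.27]
ft_force: [-1.1, -0.1, 0.0]
grip_width: 0.0851
gripper_force: 0.0
```

```bash
python3 - <<'E'
from workcell import arm
from h import *
s=arm.state(); r=arm.read_camera("wrist"); pickle.dump((s,r),open("w1.pkl","wb"))
print(s["time_s"],s["tcp_pos"],s["tcp_rot"],s["ft_force"])
cv2.imwrite("pics/w2.png",r["pixels"][:,:,::-1])
E
```

```text
1.45 [ 0.45617041 -0.22545006  0.2999577 ] [3.14140820e+00 4.93305304e-04 2.70241310e-01] [-1.07760491 -0.08163907  0.01278502]
```

View pics/w2.png

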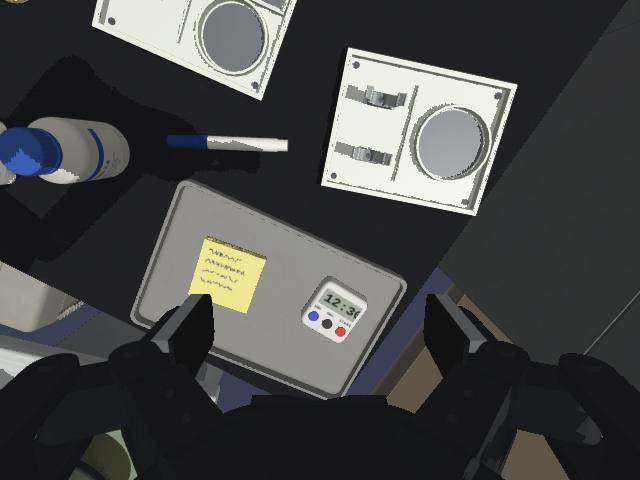

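The wrist view shows the tube tray with corners at about (348,48), (517,86), (475,215) and (322,185), its ring at (450,142), the pen at (228,143), and part of the pen tray. Next I'll get metric tray poses from both cameras.

```bash
cat > meas.py <<'E'
from h import *
def rects(cam,st,z,amin,box):
    hsv=cv2.cvtColor(cam["pixels"],cv2.COLOR_RGB2HSV)
    w=((hsv[...,2]>130)&(hsv[...,1]<60)).astype(np.uint8)
    out=[]
    for c in cv2.findContours(w,cv2.RETR_EXTERNAL,cv2.CHAIN_APPROX_NONE)[0]:
        if cv2.contourArea(c)<amin: continue
        x,y,ww,hh=cv2.boundingRect(c)
        if not(box[0]<=x and x+ww<=box[2] and box[1]<=y and y+hh<=box[3]): continue
        P=np.array([pt(cam,u,v,z,st)[:2] for u,v in cv2.convexHull(c)[:,0,:]+0.0],np.float32)
        (cx,cy),(a,b),ang=cv2.minAreaRect(P*1000); out.append((round(cx,1),round(cy,1),round(a,1),round(b,1),round(ang,1)))
    return out
E
python3 - <<'E'
from meas import *
d=pickle.load(open("cams0.pkl","rb")); t=d["top"]; s,w=pickle.load(open("w1.pkl","rb"))
for z in (0.0,.014):
    print(z,"top",rects(t,None,z,4000,(310,130,540,290)),"wrist",rects(w,s,z,4000,(315,30,540,230)))
# predicted vs seen gray rings: project
g=cv2.cvtColor(t["pixels"],cv2.COLOR_RGB2HSV)
def gray(cam,st,box,z):
    im=cam["pixels"][box[1]:box[3],box[0]:box[2]]; h=cv2.cvtColor(im,cv2.COLOR_RGB2HSV)
    m=((h[...,2]>100)&(h[...,2]<185)).astype(np.uint8); m=cv2.morphologyEx(m,cv2.MORPH_OPEN,np.ones((5,5)))
    for c in cv2.findContours(m,cv2.RETR_EXTERNAL,cv2.CHAIN_APPROX_NONE)[0]:
        if cv2.contourArea(c)>300:
            (u,v),ax,a=cv2.fitEllipse(c); u+=box[0]; v+=box[1]
            print((round(u,1),round(v,1)),np.round(ax,1),cv2.contourArea(c),[pt(cam,u,v,zz,st).round(4)[:2] for zz in z])
print("top");gray(t,None,(320,165,540,285),(.004,.016))
print("wrist");gray(w,s,(400,90,500,200),(.004,.016)); gray(w,s,(190,0,285,90),(.004,.016))
# large cap, blue
for n,cam,st,box in (("top",t,None,(305,275,345,310)),("wrist",w,s,(0,100,100,200))):
    h=cv2.cvtColor(cam["pixels"],cv2.COLOR_RGB2HSV)[box[1]:box[3],box[0]:box[2]]
    m=((h[...,0]>100)&(h[...,0]<125)&(h[...,1]>120)&(h[...,2]>60)).astype(np.uint8)
    c=max(cv2.findContours(m,0,cv2.CHAIN_APPROX_NONE)[0],key=cv2.contourArea)
    (u,v),ax,a=cv2.fitEllipse(c); print(n,u+box[0],v+box[1],ax,pt(cam,u+box[0],v+box[1],.119,st).round(4))
E
```

```text
0.0 top [(558.4, -313.1, 149.0, 189.5, 4.4), (648.9, -55.2, 189.5, 179.6, 82.7)] wrist [(559.0, -312.2, 150.5, 191.5, 4.3)]
0.014 top [(556.2, -308.6, 147.0, 187.1, 4.4), (645.5, -54.0, 187.1, 177.3, 82.7)] wrist [(557.7, -308.8, 145.4, 185.1, 4.3)]
top
(500.7, 242.4) [32.8 34. ] 862.0 [array([ 0.5625, -0.3543]), array([ 0.5605, -0.3499])]
(380.8, 223.6) [28.5 30. ] 662.5 [array([ 0.6016, -0.0926]), array([ 0.5992, -0.0911])]
(385.4, 188.7) [35.4 38.7] 1003.5 [array([ 0.6805, -0.1033]), array([ 0.6773, -0.1017])]
wrist
(449.0, 143.1) [58.3 68.8] 3132.5 [array([ 0.5618, -0.3507]), array([ 0.5606, -0.3466])]
(232.2, 36.4) [57.8 68. ] 3071.5 [array([ 0.6029, -0.0905]), array([ 0.6005, -0.0938])]
top 324.4065170288086 290.55907344818115 (18.78095054626465, 19.1341495513916) [0.4466 0.031  0.119 ]
wrist 29.371828079223633 151.1499137878418 (48.36333084106445, 64.9035873413086) [0.4518 0.0218 0.119 ]
```

Measured so far:
- Tube tray: (0.557, -0.309), yaw +0.075, ring about (0.561, -0.351).
- Pen tray: (0.6455, -0.054), yaw -0.127, ring about (0.600, -0.092).
- Large bottle: about (0.446, 0.031).

I'll hover over it.

Request:
{"fn": "arm_command", "kwargs": {
  "series": [
    {"delta_pos":[0.21,-0.89,0.1],"roll":0.4},
    {"delta_pos":[0.21,-0.89,0.1],"roll":0.4},
    {"delta_pos":[0.21,-0.89,0.1],"roll":0.4},
    {"delta_pos":[0.21,-0.89,0.1],"roll":0.4},
    {"delta_pos":[0.21,-0.89,0.1],"roll":0.4},
    {"delta_pos":[0.21,-0.89,0.1],"roll":0.4},
    {"delta_pos":[0.21,-0.89,0.1],"roll":0},
    {"delta_pos":[0,0,0],"roll":0}
  ]
}}

```text
time_s: 2.17
tcp_pos: [0.4707, 0.032, 0.2712]
tcp_rot: [-3.139, 0.001, 0.078]
ft_force: [-1.0, -0.3, -0.2]
grip_width: 0.0854
gripper_force: 0.0
```

```bash
cat > cap.py <<'E'
from workcell import arm
from meas import *
def look(name):
    s=arm.state(); r=arm.read_camera("wrist"); cv2.imwrite(f"pics/{name}.png",r["pixels"][:,:,::-1]); pickle.dump((s,r),open(name+".pkl","wb"))
    print(s["time_s"],s["tcp_pos"].round(4),s["tcp_rot"].round(3),arm.nose_length); return s,r
def blob(r,lo,hi,near,win=120):
    h=cv2.cvtColor(r["pixels"],cv2.COLOR_RGB2HSV); m=cv2.inRange(h,np.array(lo),np.array(hi))
    u0,v0=map(int,near); k=np.zeros_like(m); k[max(0,v0-win):v0+win,max(0,u0-win):u0+win]=1; m=m*k
    c=max(cv2.findContours(m,0,cv2.CHAIN_APPROX_NONE)[0],key=cv2.contourArea); return c[:,0,:]+0.0
E
python3 - <<'E'
from cap import *
s,r=look("w3")
p=np.array([.446,.031,.119]); print(proj(r,p,s))
c=blob(r,(95,110,40),(130,255,255),proj(r,p,s))
P=np.array([pt(r,u,v,.119,s) for u,v in c]); T=Ro.from_euler("xyz",s["tcp_rot"]).inv().apply(P-s["tcp_pos"])
print(len(c),T.min(0),T.max(0))
E
```

```text
2.1667 [0.4707 0.032  0.2712] [-3.139e+00  1.000e-03  7.800e-02] 0.022
[317.71805066 260.96893271]
143 [-0.04023984 -0.01896259  0.15217803] [0.00302159 0.02000147 0.15228824]
```

Request:
{"fn": "arm_command", "kwargs": {
  "series": [
    {"delta_pos":[-0.53,0.02,0],"roll":0},
    {"delta_pos":[0,0,0.75],"roll":0},
    {"delta_pos":[0,0,0.75],"roll":0},
    {"delta_pos":[0,0,0.75],"roll":0},
    {"delta_pos":[0,0,0.75],"roll":0},
    {"delta_pos":[0,0,0.65],"roll":0},
    {"delta_pos":[0,0,0],"roll":0},
    {"delta_pos":[0,0,0],"roll":0}
  ]
}}

```text
time_s: 2.88
tcp_pos: [0.4492, 0.0244, 0.1257]
tcp_rot: [3.141, 0.003, 0.072]
ft_force: [0.2, 0.0, 0.5]
grip_width: 0.0853
gripper_force: 0.0
```

```bash
python3 - <<'E'
from cap import *
s,r=look("w4")
c=blob(r,(95,110,40),(130,255,255),proj(r,np.array([.449,.030,.119]),s))
P=np.array([pt(r,u,v,.119,s) for u,v in c]); T=Ro.from_euler("xyz",s["tcp_rot"]).inv().apply(P-s["tcp_pos"])
print(T.min(0),T.max(0),s["ft_force"])
E
```

```text
2.8833 [0.4492 0.0244 0.1257] [3.141e+00 3.000e-03 7.200e-02] 0.022
[-0.01829365 -0.02499117  0.00661307] [0.02696333 0.01391374 0.00674043] [0.23019877 0.03874777 0.54175471]
```

View pics/w4.png

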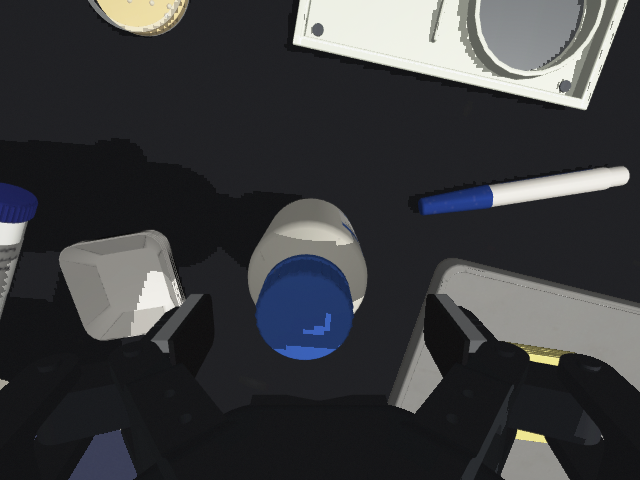

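The cap sits at (305,308) between the fingers, off-centre by 5.5 mm along the tool's -y. I'll correct that and close.

Request:
{"fn": "arm_command", "kwargs": {
  "series": [
    {"delta_pos":[0.02,-0.14,0.06],"roll":0},
    {"delta_pos":[0,0,0],"roll":0},
    {"delta_pos":[0,0,0],"roll":0}
  ]
}}

```text
time_s: 3.18
tcp_pos: [0.4511, 0.0319, 0.1249]
tcp_rot: [3.141, -0.003, 0.075]
ft_force: [-0.1, 0.2, -0.1]
grip_width: 0.0854
gripper_force: 0.0
```

Request:
{"fn": "arm_command", "kwargs": {
  "series": [
    {"delta_pos":[0,0,0],"roll":0},
    {"delta_pos":[0,0,0],"roll":0},
    {"delta_pos":[0,0,0],"roll":0},
    {"delta_pos":[0,0,0],"roll":0},
    {"delta_pos":[0,0,0],"roll":0},
    {"delta_pos":[0,0,0],"roll":0},
    {"delta_pos":[0,0,0],"roll":0},
    {"delta_pos":[0,0,0],"roll":0}
  ],
  "grip": -1,
  "grip_force": 45
}}

```text
time_s: 3.85
tcp_pos: [0.4511, 0.031, 0.1253]
tcp_rot: [3.14, -0.002, 0.076]
ft_force: [-2.2, -3.4, 11.4]
grip_width: 0.0386
gripper_force: 47.8
```

Request:
{"fn": "arm_command", "kwargs": {
  "series": [
    {"delta_pos":[0,0,-0.2],"roll":0},
    {"delta_pos":[0,0,-0.4],"roll":0},
    {"delta_pos":[0,0,0],"roll":0},
    {"delta_pos":[0,0,0],"roll":0}
  ]
}}

```text
time_s: 4.18
tcp_pos: [0.4506, 0.0319, 0.1479]
tcp_rot: [-3.142, -0.001, 0.075]
ft_force: [-0.6, -0.1, -4.0]
grip_width: 0.0386
gripper_force: 46.7
```

Request:
{"fn": "arm_command", "kwargs": {
  "series": [
    {"delta_pos":[0,0,-0.65],"roll":0},
    {"delta_pos":[0.08,0.4,-0.65],"roll":0},
    {"delta_pos":[0.17,0.8,0],"roll":0},
    {"delta_pos":[0.17,0.8,0],"roll":0},
    {"delta_pos":[0.17,0.8,0],"roll":0},
    {"delta_pos":[0.17,0.8,0],"roll":0},
    {"delta_pos":[0.17,0.8,0],"roll":0},
    {"delta_pos":[0.17,0.8,0],"roll":0}
  ]
}}

```text
time_s: 4.85
tcp_pos: [0.5093, -0.1737, 0.1982]
tcp_rot: [-3.14, 0.002, 0.075]
ft_force: [1.1, 0.1, -2.5]
grip_width: 0.0384
gripper_force: 47.6
```

Request:
{"fn": "arm_command", "kwargs": {
  "series": [
    {"delta_pos":[0.17,0.8,0],"roll":0},
    {"delta_pos":[0.17,0.8,0],"roll":0},
    {"delta_pos":[0.17,0.8,0],"roll":0},
    {"delta_pos":[0.17,0.8,0],"roll":0},
    {"delta_pos":[0.16,0.8,0],"roll":0},
    {"delta_pos":[0.1,0.55,0],"roll":0},
    {"delta_pos":[0,0,0],"roll":0},
    {"delta_pos":[0,0,0],"roll":0}
  ]
}}

```text
time_s: 5.52
tcp_pos: [0.5602, -0.3517, 0.1973]
tcp_rot: [-3.139, 0.003, 0.073]
ft_force: [-0.3, 1.2, -2.7]
grip_width: 0.0387
gripper_force: 48.0
```

```bash
python3 - <<'E'
from cap import *
s,r=look("w5"); print(s["ft_force"],s["grip_width"],go(s,[.561,-.351,.1295],.075))
t=arm.read_camera("top"); cv2.imwrite("pics/t5.png",t["pixels"][:,:,::-1])
cv2.imwrite("pics/c5.png",np.hstack([r["pixels"][100:420,120:520,::-1],cv2.resize(t["pixels"][180:340,420:620,::-1],(400,320))]))
E
```

```text
5.5167 [ 0.5602 -0.3517  0.1973] [-3.139e+00  3.000e-03  7.300e-02] 0.022
[-0.29707909  1.24251823 -2.70832303] 0.038651559520952075 (np.float64(-0.02), array([ 0.02, -0.01,  1.7 ]))
```

View pics/c5.png

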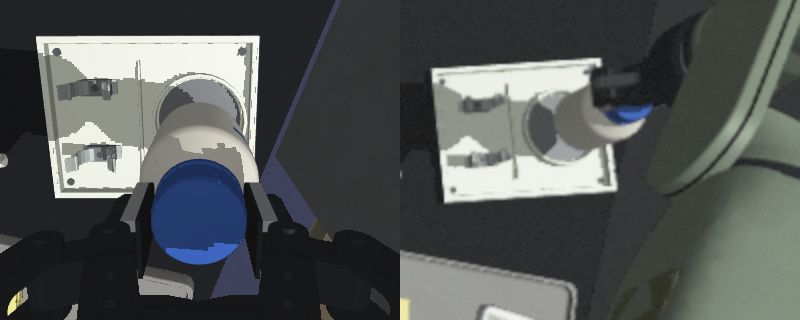

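The bottle hangs upright over the ring, which is at (200,105) in the left half. Lowering it.

Request:
{"fn": "arm_command", "kwargs": {
  "series": [
    {"delta_pos":[0.02,0,0.5],"roll":0},
    {"delta_pos":[0,0,0.5],"roll":0},
    {"delta_pos":[0,0,0.4],"roll":0},
    {"delta_pos":[0,0,0.2],"roll":0},
    {"delta_pos":[0,0,0.06],"roll":0},
    {"delta_pos":[0,0,0],"roll":0},
    {"delta_pos":[0,0,0],"roll":0}
  ]
}}

```text
time_s: 6.2
tcp_pos: [0.5622, -0.3509, 0.1344]
tcp_rot: [3.14, -0.001, 0.075]
ft_force: [-0.1, 0.3, -2.7]
grip_width: 0.0384
gripper_force: 47.9
```

Request:
{"fn": "arm_command", "kwargs": {
  "series": [
    {"delta_pos":[0,0,0.06],"roll":0},
    {"delta_pos":[0,0,0],"roll":0},
    {"delta_pos":[0,0,0],"roll":0}
  ]
}}

```text
time_s: 6.45
tcp_pos: [0.5618, -0.3511, 0.1315]
tcp_rot: [3.141, -0.001, 0.075]
ft_force: [0.8, -0.1, -3.0]
grip_width: 0.0383
gripper_force: 47.9
```

Request:
{"fn": "arm_command", "kwargs": {
  "series": [
    {"delta_pos":[0,0,0.05],"roll":0},
    {"delta_pos":[0,0,0],"roll":0},
    {"delta_pos":[0,0,0],"roll":0}
  ]
}}

```text
time_s: 6.7
tcp_pos: [0.5619, -0.3513, 0.1294]
tcp_rot: [3.141, -0.001, 0.075]
ft_force: [0.4, -0.3, -1.3]
grip_width: 0.0384
gripper_force: 48.2
```

Request:
{"fn": "arm_command", "kwargs": {
  "series": [
    {"delta_pos":[0,0,0.03],"roll":0},
    {"delta_pos":[0,0,0],"roll":0}
  ]
}}

```text
time_s: 6.87
tcp_pos: [0.562, -0.3514, 0.1293]
tcp_rot: [3.14, -0.002, 0.075]
ft_force: [-1.4, -0.3, 5.0]
grip_width: 0.0387
gripper_force: 48.9
```

Request:
{"fn": "arm_command", "kwargs": {
  "series": [
    {"delta_pos":[0,0,0],"roll":0},
    {"delta_pos":[0,0,0],"roll":0},
    {"delta_pos":[0,0,0],"roll":0},
    {"delta_pos":[0,0,0],"roll":0},
    {"delta_pos":[0,0,0],"roll":0},
    {"delta_pos":[0,0,0],"roll":0}
  ],
  "grip": 1
}}

```text
time_s: 7.37
tcp_pos: [0.5616, -0.351, 0.1276]
tcp_rot: [-3.142, 0.0, 0.075]
ft_force: [0.6, 0.1, -0.1]
grip_width: 0.0855
gripper_force: 0.0
```

Request:
{"fn": "arm_command", "kwargs": {
  "series": [
    {"delta_pos":[0,0,-0.4],"roll":0},
    {"delta_pos":[0,0,-0.9],"roll":0},
    {"delta_pos":[0,0,-0.9],"roll":0},
    {"delta_pos":[0,0,-0.3],"roll":0},
    {"delta_pos":[0,0,0],"roll":0}
  ]
}}

```text
time_s: 7.78
tcp_pos: [0.5633, -0.3521, 0.2325]
tcp_rot: [3.136, -0.007, 0.075]
ft_force: [0.8, 0.3, -0.1]
grip_width: 0.0851
gripper_force: 0.0
```

```bash
python3 - <<'E'
from cap import *
d=pickle.load(open("cams0.pkl","rb")); t=d["top"]
# tube: body white + blue cap
h=cv2.cvtColor(t["pixels"],cv2.COLOR_RGB2HSV)
b=blob(t,(0,0,130),(180,70,255),(218,310),28); c=blob(t,(105,110,40),(130,255,255),(229,287),12)
A=np.vstack([b,c]).astype(np.float32)
P=np.array([pt(t,u,v,.015)[:2] for u,v in A],np.float32)
(cx,cy),wh,a=cv2.minAreaRect(P*1000); print("tube",cx,cy,wh,a, "capctr",pt(t,*c.mean(0),.016), "body",pt(t,*b.mean(0),.015))
p=blob(t,(0,0,130),(180,70,255),(400,270),25); q=blob(t,(100,110,30),(130,255,255),(368,277),15)
P=np.array([pt(t,u,v,.008)[:2] for u,v in np.vstack([p,q])],np.float32); print("pen",cv2.minAreaRect(P*1000))
s=arm.state(); print(s["time_s"],s["tcp_pos"],s["tcp_rot"],s["ft_force"])
tt=arm.read_camera("top"); cv2.imwrite("pics/t6.png",tt["pixels"][:,:,::-1])
for yw in (-.38,): print(go(s,[.41,.252,.22],yw))
E
```

```text
tube 416.2979736328125 255.1097412109375 (35.64170455932617, 117.36063385009766) 64.6620101928711 capctr [0.46324377 0.23282811 0.016     ] body [0.40892073 0.25534666 0.015     ]
pen ((494.3110046386719, -108.36380004882812), (16.737258911132812, 137.1166534423828), 14.108433723449707)
7.7833 [ 0.56328587 -0.35207045  0.23250098] [ 3.13606342 -0.00720847  0.07481014] [ 0.77556613  0.28030945 -0.1039745 ]
(np.float64(5.69), array([ -9.16, -12.6 ,   0.31]))
```

Request:
{"fn": "arm_command", "kwargs": {
  "series": [
    {"delta_pos":[0,0,0],"roll":0.92},
    {"delta_pos":[0,0,0],"roll":0.92},
    {"delta_pos":[0,0,0],"roll":0.92},
    {"delta_pos":[0,0,0],"roll":0.92},
    {"delta_pos":[0,0,0],"roll":0.92},
    {"delta_pos":[0,0,0],"roll":0.92},
    {"delta_pos":[0,0,0],"roll":0.92}
  ]
}}

```text
time_s: 8.42
tcp_pos: [0.5607, -0.3504, 0.225]
tcp_rot: [-3.141, 0.005, -0.444]
ft_force: [-0.0, 0.1, 0.1]
grip_width: 0.0857
gripper_force: 0.0
```

Request:
{"fn": "arm_command", "kwargs": {
  "series": [
    {"delta_pos":[-0.3,-0.36,0.05],"roll":0},
    {"delta_pos":[-0.58,-0.71,0.05],"roll":0},
    {"delta_pos":[-0.58,-0.71,0.05],"roll":0},
    {"delta_pos":[-0.58,-0.71,0.05],"roll":0},
    {"delta_pos":[-0.58,-0.71,0.05],"roll":0},
    {"delta_pos":[-0.58,-0.71,0.05],"roll":0},
    {"delta_pos":[-0.58,-0.71,0.05],"roll":0},
    {"delta_pos":[-0.58,-0.71,0.05],"roll":0}
  ]
}}

```text
time_s: 9.08
tcp_pos: [0.4928, -0.082, 0.2096]
tcp_rot: [3.141, 0.004, -0.441]
ft_force: [-0.1, 0.8, -0.3]
grip_width: 0.0856
gripper_force: 0.0
```

Request:
{"fn": "arm_command", "kwargs": {
  "series": [
    {"delta_pos":[-0.58,-0.71,0.05],"roll":0},
    {"delta_pos":[-0.58,-0.71,0.05],"roll":0},
    {"delta_pos":[-0.58,-0.71,0.05],"roll":0},
    {"delta_pos":[-0.58,-0.71,0.05],"roll":0},
    {"delta_pos":[-0.58,-0.71,0.05],"roll":0},
    {"delta_pos":[-0.58,-0.71,0.05],"roll":0},
    {"delta_pos":[-0.58,-0.71,0.05],"roll":0},
    {"delta_pos":[-0.58,-0.71,0.05],"roll":0}
  ]
}}

```text
time_s: 9.75
tcp_pos: [0.4217, 0.2019, 0.1938]
tcp_rot: [3.139, 0.002, -0.44]
ft_force: [1.0, -0.3, 0.4]
grip_width: 0.0857
gripper_force: 0.0
```

Request:
{"fn": "arm_command", "kwargs": {
  "series": [
    {"delta_pos":[-0.58,-0.71,0],"roll":0},
    {"delta_pos":[-0.3,-0.4,0],"roll":0},
    {"delta_pos":[0,0,0],"roll":0},
    {"delta_pos":[0,0,0],"roll":0}
  ]
}}

```text
time_s: 10.08
tcp_pos: [0.4095, 0.2562, 0.1939]
tcp_rot: [3.138, 0.002, -0.438]
ft_force: [-0.2, 0.7, -0.1]
grip_width: 0.0852
gripper_force: 0.0
```

```bash
python3 - <<'E'
from cap import *
s,r=look("w7")
a=proj(r,np.array([.403,.262,.015]),s); c0=proj(r,np.array([.463,.232,.016]),s); print(a,c0)
b=blob(r,(0,0,110),(180,70,255),a,70); c=blob(r,(105,90,30),(130,255,255),c0,50)
P=np.array([pt(r,u,v,.0155,s)[:2] for u,v in np.vstack([b,c])],np.float32)
print("tube",cv2.minAreaRect(P*1000)); 
P=np.array([pt(r,u,v,.0155,s)[:2] for u,v in b],np.float32); print("body",cv2.minAreaRect(P*1000))
E
```

```text
10.0833 [0.4095 0.2562 0.1939] [ 3.138e+00  2.000e-03 -4.380e-01] 0.022
[315.1371089 233.4132232] [316.95038147 154.64680799]
tube ((415.9930114746094, 254.2060546875), (33.89162063598633, 120.95809936523438), 65.14584350585938)
body ((408.4229736328125, 255.458251953125), (28.502573013305664, 106.30792236328125), 66.84996032714844)
```

View pics/w7.png

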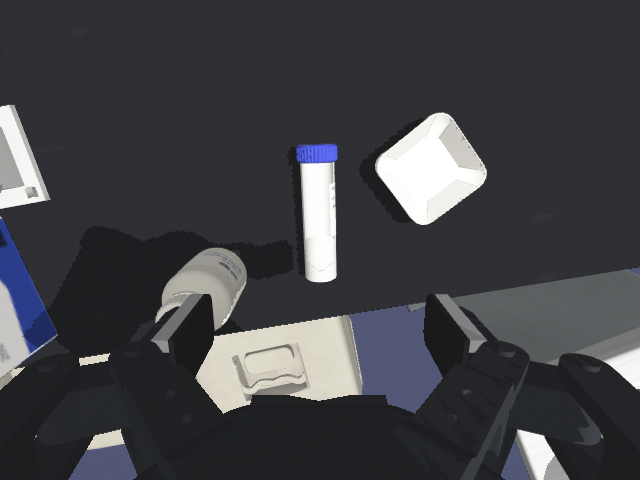

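The tube lies straight below, with its cap at (317,153) and its foot at (321,280). The small bottle at (205,290) and the boats at (432,168) are clear. I'll narrow the jaws and descend.

Request:
{"fn": "arm_command", "kwargs": {
  "series": [
    {"delta_pos":[0,0,0.3],"roll":-0.2},
    {"delta_pos":[0,0,0.6],"roll":0},
    {"delta_pos":[0,0,0.6],"roll":0},
    {"delta_pos":[0,0,0.6],"roll":0},
    {"delta_pos":[0,0,0],"roll":0}
  ],
  "grip": 0.3
}}

```text
time_s: 10.55
tcp_pos: [0.4081, 0.2528, 0.1075]
tcp_rot: [3.133, 0.006, -0.426]
ft_force: [0.5, -1.3, 0.4]
grip_width: 0.0555
gripper_force: 0.0
```

```bash
python3 - <<'E'
from cap import *
s,r=look("w8"); print(s["grip_width"])
a=proj(r,np.array([.409,.256,.015]),s)
b=blob(r,(0,0,110),(180,70,255),a,90)
P=np.array([pt(r,u,v,.0155,s) for u,v in b]);T=Ro.from_euler("xyz",s["tcp_rot"]).inv().apply(P-s["tcp_pos"])[:,:2]
print("body in tool",cv2.minAreaRect((T*1000).astype(np.float32)),T.min(0),T.max(0)); 
cv2.imwrite("pics/w8.png",r["pixels"][:,:,::-1])
E
```

```text
10.55 [0.4081 0.2528 0.1075] [ 3.133  0.006 -0.426] 0.022
0.055465981510513074
body in tool ((-1.0517997741699219, -3.4694747924804688), (28.404630661010742, 107.6780776977539), 88.66948699951172) [-0.05477424 -0.01880958] [0.05299003 0.01085957]
```

Request:
{"fn": "arm_command", "kwargs": {
  "series": [
    {"delta_pos":[-0.05,-0.08,0.4],"roll":0},
    {"delta_pos":[0,0,0.6],"roll":0},
    {"delta_pos":[0,0,0.6],"roll":0},
    {"delta_pos":[0,0,0.35],"roll":0},
    {"delta_pos":[0,0,0],"roll":0},
    {"delta_pos":[0,0,0],"roll":0},
    {"delta_pos":[0,0,0],"roll":0}
  ]
}}

```text
time_s: 11.18
tcp_pos: [0.4116, 0.26, 0.0352]
tcp_rot: [-3.139, -0.002, -0.425]
ft_force: [0.3, 0.3, 0.8]
grip_width: 0.0553
gripper_force: 0.0
```

Request:
{"fn": "arm_command", "kwargs": {
  "series": [
    {"delta_pos":[0,0,0],"roll":0},
    {"delta_pos":[0,0,0],"roll":0},
    {"delta_pos":[0,0,0],"roll":0},
    {"delta_pos":[0,0,0],"roll":0},
    {"delta_pos":[0,0,0],"roll":0},
    {"delta_pos":[0,0,0],"roll":0},
    {"delta_pos":[0,0,0],"roll":0},
    {"delta_pos":[0,0,0],"roll":0}
  ],
  "grip": -1,
  "grip_force": 70
}}

```text
time_s: 11.85
tcp_pos: [0.411, 0.2601, 0.0351]
tcp_rot: [-3.14, -0.002, -0.424]
ft_force: [-0.1, -1.3, 7.7]
grip_width: 0.0258
gripper_force: 68.4
```

The grip is a bit high, so I'll reopen, lower 9 mm and regrip.

Request:
{"fn": "arm_command", "kwargs": {
  "series": [
    {"delta_pos":[0,0,0],"roll":0},
    {"delta_pos":[0,0,0],"roll":0},
    {"delta_pos":[0,0,0],"roll":0},
    {"delta_pos":[0,0,0.12],"roll":0},
    {"delta_pos":[0,0,0.1],"roll":0},
    {"delta_pos":[0,0,0],"roll":0},
    {"delta_pos":[0,0,0],"roll":0}
  ],
  "grip": 0.1
}}

```text
time_s: 12.43
tcp_pos: [0.4099, 0.2595, 0.0243]
tcp_rot: [3.14, 0.001, -0.424]
ft_force: [-0.2, -0.2, 1.2]
grip_width: 0.0469
gripper_force: 0.0
```

Request:
{"fn": "arm_command", "kwargs": {
  "series": [
    {"delta_pos":[0,0,0],"roll":0},
    {"delta_pos":[0,0,0],"roll":0},
    {"delta_pos":[0,0,0],"roll":0},
    {"delta_pos":[0,0,0],"roll":0},
    {"delta_pos":[0,0,0],"roll":0},
    {"delta_pos":[0,0,0],"roll":0},
    {"delta_pos":[0,0,0],"roll":0}
  ],
  "grip": -1,
  "grip_force": 70
}}

```text
time_s: 13.02
tcp_pos: [0.4105, 0.2599, 0.025]
tcp_rot: [-3.141, -0.0, -0.424]
ft_force: [-1.2, 0.1, 2.5]
grip_width: 0.0262
gripper_force: 68.7
```

Request:
{"fn": "arm_command", "kwargs": {
  "series": [
    {"delta_pos":[0,0,-0.4],"roll":0},
    {"delta_pos":[0,0,-0.9],"roll":0},
    {"delta_pos":[0,0,-0.9],"roll":0},
    {"delta_pos":[0,0,-0.9],"roll":-0.6},
    {"delta_pos":[0,0,0],"roll":-0.9},
    {"delta_pos":[0,0,0],"roll":-0.95},
    {"delta_pos":[0,0,0],"roll":-0.95},
    {"delta_pos":[0,0,0],"roll":-0.95}
  ]
}}

```text
time_s: 13.68
tcp_pos: [0.41, 0.2595, 0.1489]
tcp_rot: [3.141, 0.0, -0.073]
ft_force: [0.2, -0.5, -0.5]
grip_width: 0.0261
gripper_force: 68.8
```

Request:
{"fn": "arm_command", "kwargs": {
  "series": [
    {"delta_pos":[0,0,0],"roll":-0.95},
    {"delta_pos":[0,0,0],"roll":-0.94},
    {"delta_pos":[0.08,0.4,0],"roll":0},
    {"delta_pos":[0.16,0.85,0],"roll":0},
    {"delta_pos":[0.16,0.85,0],"roll":0},
    {"delta_pos":[0.16,0.85,0],"roll":0},
    {"delta_pos":[0.16,0.85,0],"roll":0},
    {"delta_pos":[0.16,0.85,0],"roll":0}
  ]
}}

```text
time_s: 14.35
tcp_pos: [0.459, 0.0753, 0.1487]
tcp_rot: [3.141, 0.001, 0.075]
ft_force: [1.2, -0.1, 0.1]
grip_width: 0.026
gripper_force: 68.9
```

Request:
{"fn": "arm_command", "kwargs": {
  "series": [
    {"delta_pos":[0.16,0.85,0],"roll":0},
    {"delta_pos":[0.16,0.85,0],"roll":0},
    {"delta_pos":[0.16,0.85,0],"roll":0},
    {"delta_pos":[0.16,0.85,0],"roll":0},
    {"delta_pos":[0.16,0.85,0],"roll":0},
    {"delta_pos":[0.16,0.85,0],"roll":0},
    {"delta_pos":[0.16,0.85,0],"roll":0},
    {"delta_pos":[0.16,0.85,0],"roll":0}
  ]
}}

```text
time_s: 15.02
tcp_pos: [0.5304, -0.1922, 0.1485]
tcp_rot: [-3.141, 0.001, 0.074]
ft_force: [0.4, -0.1, -0.2]
grip_width: 0.0267
gripper_force: 68.9
```

Request:
{"fn": "arm_command", "kwargs": {
  "series": [
    {"delta_pos":[0.16,0.85,0],"roll":0},
    {"delta_pos":[0.16,0.85,0],"roll":0},
    {"delta_pos":[0,0,0],"roll":0},
    {"delta_pos":[0,0,0],"roll":0},
    {"delta_pos":[0,0,0],"roll":0}
  ]
}}

```text
time_s: 15.43
tcp_pos: [0.5478, -0.2569, 0.1482]
tcp_rot: [-3.14, 0.002, 0.074]
ft_force: [-1.7, 0.4, -1.3]
grip_width: 0.026
gripper_force: 69.0
```

```bash
python3 - <<'E'
from cap import *
s,r=look("w9"); print(s["ft_force"],s["grip_width"],s["joints"].round(2),go(s,[.5535,-.262,.08],.075))
t=arm.read_camera("top"); pickle.dump(t,open("t9.pkl","wb"))
cv2.imwrite("pics/c9.png",np.hstack([r["pixels"][:320,120:520,::-1],cv2.resize(t["pixels"][180:340,400:600,::-1],(400,320))]))
E
```

```text
15.4333 [ 0.5478 -0.2569  0.1482] [-3.14e+00  2.00e-03  7.40e-02] 0.022
[-1.67831711  0.36082709 -1.30071375] 0.02604313551795064 [-0.46  0.45  1.64  0.    1.05  1.04] (np.float64(-0.01), array([0.13, 0.14, 1.7 ]))
```

View pics/c9.png

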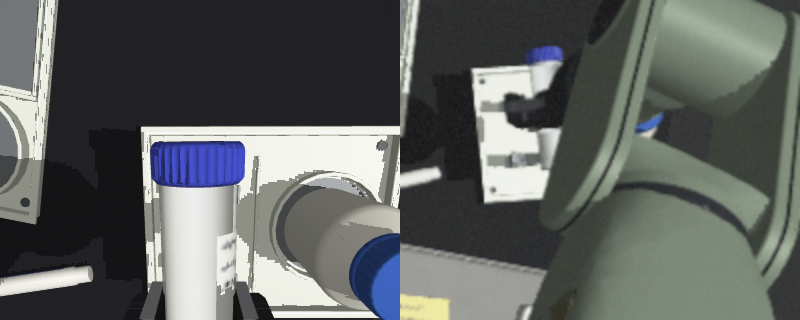

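The wrist crop shows the tube held with its cap toward +x at (197,160), and the tray's left rim at column ~145. I'll check the lateral alignment against that rim.

```bash
python3 - <<'E'
from cap import *
s,r=pickle.load(open("w9.pkl","rb")); R=Ro.from_euler("xyz",s["tcp_rot"])
g=cv2.cvtColor(r["pixels"],cv2.COLOR_RGB2GRAY).astype(float)
def tool(u,v,z): return (R.inv().apply(pt(r,u,v,z,s)-s["tcp_pos"])*1000).round(1)
for v in (150,170,190,210,230,260,280):
    row=g[v,235:300]; 
    u=235+np.argmax(row>130); print(v,"left rim u",u,tool(u,v,.014)[:2], end=" ")
    ht=s["tcp_pos"][2]-.0095
    row=r["pixels"][v,275:365]; print("body edges?",[275+i for i in np.where(np.abs(np.diff(row.mean(1)))>40)[0]])
# far rim edge
for u in (300,420,460,500):
    v=np.argmax(g[100:,u]>130)+100; print("far",u,v,tool(u,v,.014)[:2])
for v in (220,260): 
    for u in (281,354): print(v,u,tool(u,v,ht))
E
```

```text
150 left rim u 262 [ 63.3 -39.3] body edges? [np.int64(291), np.int64(299)]
170 left rim u 263 [ 49.5 -39.2] body edges? [np.int64(280), np.int64(284), np.int64(299), np.int64(305)]
190 left rim u 264 [ 35.4 -39.1] body edges? [np.int64(275), np.int64(353), np.int64(356), np.int64(357)]
210 left rim u 265 [ 20.8 -39. ] body edges? [np.int64(352)]
230 left rim u 265 [  5.7 -39.6] body edges? [np.int64(352)]
260 left rim u 267 [-17.7 -39. ] body edges? [np.int64(275), np.int64(277), np.int64(352), np.int64(355)]
280 left rim u 268 [-34.  -38.9] body edges? [np.int64(275), np.int64(276), np.int64(281), np.int64(282), np.int64(351), np.int64(352), np.int64(353), np.int64(355), np.int64(357)]
far 300 127 [ 78.6 -12.5]
far 420 126 [79.2 70. ]
far 460 126 [79.1 97.5]
far 500 126 [ 79.1 124.9]
220 281 [ 39.5 -13.8   9.5]
220 354 [39.4 13.6  9.4]
260 281 [ 23.6 -14.3   9.5]
260 354 [23.6 14.   9.4]
```

Request:
{"fn": "arm_command", "kwargs": {
  "series": [
    {"delta_pos":[0.14,0.145,0.3],"roll":0},
    {"delta_pos":[0,0,0.6],"roll":0},
    {"delta_pos":[0,0,0.6],"roll":0},
    {"delta_pos":[0,0,0.4],"roll":0},
    {"delta_pos":[0,0,0],"roll":0},
    {"delta_pos":[0,0,0],"roll":0},
    {"delta_pos":[0,0,0],"roll":0}
  ]
}}

```text
time_s: 16.12
tcp_pos: [0.5554, -0.2627, 0.0736]
tcp_rot: [3.141, -0.001, 0.076]
ft_force: [-0.2, -0.3, 0.1]
grip_width: 0.0264
gripper_force: 69.0
```

```bash
python3 - <<'E'
from cap import *
s,r=look("w10"); R=Ro.from_euler("xyz",s["tcp_rot"]); print(s["ft_force"])
g=cv2.cvtColor(r["pixels"],cv2.COLOR_RGB2GRAY).astype(float)
def tool(u,v,z): return (R.inv().apply(pt(r,u,v,z,s)-s["tcp_pos"])*1000).round(1)
for v in (100,150,200,230,260):
    u=180+np.argmax(g[v,180:300]>130); print(v,u,tool(u,v,.014)[:2])
cv2.imwrite("pics/w10.png",r["pixels"][:,:,::-1])
E
```

```text
16.1167 [ 0.5554 -0.2627  0.0736] [ 3.141e+00 -1.000e-03  7.600e-02] 0.022
[-0.19142541 -0.31575854  0.06330388]
100 180 [ 87.5 -65.9]
150 225 [ 64.3 -46. ]
200 228 [ 39.4 -46.2]
230 231 [ 23.6 -45.7]
260 233 [  7.  -45.8]
```

View pics/w10.png

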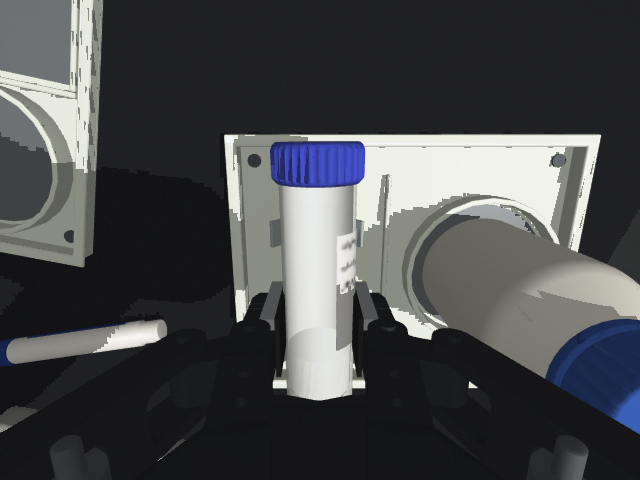

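The tube is centred between the clip arms, at columns 276 and 359 on row 230. I'll press down in steps.

Request:
{"fn": "arm_command", "kwargs": {
  "series": [
    {"delta_pos":[0,0,0.2],"roll":0},
    {"delta_pos":[0,0,0.15],"roll":0},
    {"delta_pos":[0,0,0.1],"roll":0},
    {"delta_pos":[0,0,0.1],"roll":0},
    {"delta_pos":[0,0,0],"roll":0}
  ]
}}

```text
time_s: 16.58
tcp_pos: [0.5548, -0.2624, 0.0509]
tcp_rot: [-3.141, -0.001, 0.074]
ft_force: [-0.2, 2.6, 2.1]
grip_width: 0.0261
gripper_force: 69.1
```

Request:
{"fn": "arm_command", "kwargs": {
  "series": [
    {"delta_pos":[0,0,0.1],"roll":0},
    {"delta_pos":[0,0,0.1],"roll":0},
    {"delta_pos":[0,0,0],"roll":0}
  ]
}}

```text
time_s: 16.83
tcp_pos: [0.556, -0.2622, 0.0455]
tcp_rot: [3.14, -0.004, 0.075]
ft_force: [-0.0, 3.8, 8.4]
grip_width: 0.0262
gripper_force: 69.2
```

Request:
{"fn": "arm_command", "kwargs": {
  "series": [
    {"delta_pos":[0,0,0.07],"roll":0},
    {"delta_pos":[0,0,0.05],"roll":0},
    {"delta_pos":[0,0,0],"roll":0}
  ]
}}

```text
time_s: 17.08
tcp_pos: [0.5552, -0.2622, 0.0387]
tcp_rot: [-3.142, -0.002, 0.075]
ft_force: [1.3, 4.0, 5.5]
grip_width: 0.0265
gripper_force: 69.4
```

Request:
{"fn": "arm_command", "kwargs": {
  "series": [
    {"delta_pos":[0,-0.03,0.04],"roll":0},
    {"delta_pos":[0,0,0.02],"roll":0},
    {"delta_pos":[0,0,0],"roll":0},
    {"delta_pos":[0,0,0],"roll":0}
  ]
}}

```text
time_s: 17.42
tcp_pos: [0.5553, -0.2621, 0.0385]
tcp_rot: [3.14, -0.003, 0.075]
ft_force: [-2.6, 2.6, 17.9]
grip_width: 0.0262
gripper_force: 70.9
```

Request:
{"fn": "arm_command", "kwargs": {
  "series": [
    {"delta_pos":[0,0,0.03],"roll":0},
    {"delta_pos":[0,0,0],"roll":0},
    {"delta_pos":[0,0,0],"roll":0}
  ]
}}

```text
time_s: 17.67
tcp_pos: [0.5553, -0.2622, 0.0384]
tcp_rot: [3.14, -0.003, 0.075]
ft_force: [-5.7, 4.3, 24.1]
grip_width: 0.0261
gripper_force: 71.6
```

The tube has bottomed out, with force rising at a constant z. Releasing and rising.

Request:
{"fn": "arm_command", "kwargs": {
  "series": [
    {"delta_pos":[0,0,-0.05],"roll":0},
    {"delta_pos":[0,0,0],"roll":0},
    {"delta_pos":[0,0,0],"roll":0},
    {"delta_pos":[0,0,0],"roll":0},
    {"delta_pos":[0,0,0],"roll":0}
  ],
  "grip": 0.05
}}

```text
time_s: 18.08
tcp_pos: [0.5541, -0.2614, 0.0357]
tcp_rot: [-3.141, 0.001, 0.075]
ft_force: [-0.8, 0.3, 0.6]
grip_width: 0.0448
gripper_force: 0.0
```

Request:
{"fn": "arm_command", "kwargs": {
  "series": [
    {"delta_pos":[0,0,-0.3],"roll":0},
    {"delta_pos":[0,0,-0.9],"roll":0},
    {"delta_pos":[0,0,-0.9],"roll":0},
    {"delta_pos":[0,0,-0.9],"roll":0},
    {"delta_pos":[0,0,-0.9],"roll":0},
    {"delta_pos":[0,0,-0.6],"roll":0},
    {"delta_pos":[0,0,0],"roll":0}
  ]
}}

```text
time_s: 18.67
tcp_pos: [0.5571, -0.263, 0.2238]
tcp_rot: [3.135, -0.011, 0.075]
ft_force: [0.4, -0.3, 0.6]
grip_width: 0.045
gripper_force: 0.0
```

```bash
python3 - <<'E'
from cap import *
s,r=look("w11"); cv2.imwrite("pics/w11.png",r["pixels"][:,:,::-1])
d=pickle.load(open("cams0.pkl","rb")); t=d["top"]
h=cv2.cvtColor(t["pixels"],cv2.COLOR_RGB2HSV)
c=blob(t,(0,0,120),(180,70,255),(160,313),20)
# cap radial extreme: leftmost/lowest in direction away from nadir
P=np.array([pt(t,u,v,.1) for u,v in c]); o=np.linalg.inv(t["view"])[:3,3]; n=np.array([.40,.36])-o[:2]; n/=np.linalg.norm(n)
q=np.array([-n[1],n[0]]); a=P[:,:2]@n; e=a.max(); 
near=P[a>e-.018]; print("cap centre from edge", n*(e-.0175)+q*(near[:,:2]@q).mean(), "base-side n",n)
print(go(s,[.40,.36,.22]))
E
```

```text
18.6667 [ 0.5571 -0.263   0.2238] [ 3.135 -0.011  0.075] 0.022
cap centre from edge [0.40209841 0.36253513] base-side n [0.03788652 0.99928205]
(np.int64(0), array([ -2.75, -15.83,  -0.05]))
```

View pics/w11.png

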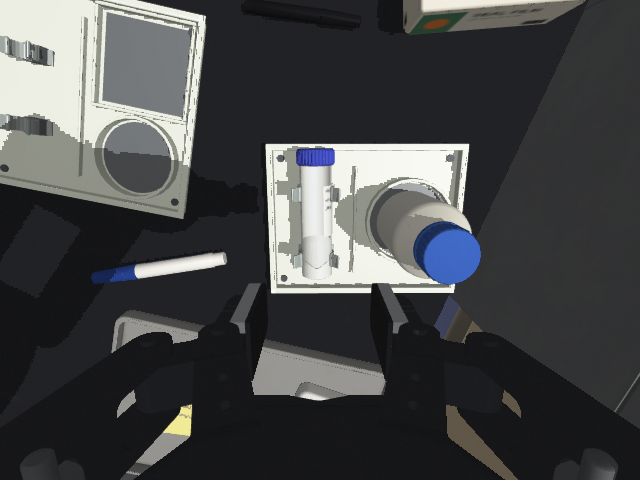

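The tube is seated in both clips (316,215) and the large bottle stands in its ring. Next the small bottle; its cap is estimated at (0.402, 0.362).

Request:
{"fn": "arm_command", "kwargs": {
  "series": [
    {"delta_pos":[-0.08,-0.48,0],"roll":0},
    {"delta_pos":[-0.165,-0.96,0],"roll":0},
    {"delta_pos":[-0.165,-0.96,0],"roll":0},
    {"delta_pos":[-0.165,-0.96,0],"roll":0},
    {"delta_pos":[-0.165,-0.96,0],"roll":0},
    {"delta_pos":[-0.165,-0.96,0],"roll":0},
    {"delta_pos":[-0.165,-0.96,0],"roll":0},
    {"delta_pos":[-0.165,-0.96,0],"roll":0}
  ],
  "grip": 0.5
}}

```text
time_s: 19.38
tcp_pos: [0.4821, 0.0234, 0.2154]
tcp_rot: [3.142, 0.002, 0.074]
ft_force: [1.3, 0.7, -0.5]
grip_width: 0.064
gripper_force: 0.0
```

Request:
{"fn": "arm_command", "kwargs": {
  "series": [
    {"delta_pos":[-0.165,-0.96,0],"roll":0},
    {"delta_pos":[-0.165,-0.96,0],"roll":0},
    {"delta_pos":[-0.165,-0.96,0],"roll":0},
    {"delta_pos":[-0.165,-0.96,0],"roll":0},
    {"delta_pos":[-0.165,-0.96,0],"roll":0},
    {"delta_pos":[-0.165,-0.96,0],"roll":0},
    {"delta_pos":[-0.165,-0.96,0],"roll":0},
    {"delta_pos":[-0.165,-0.96,0],"roll":0}
  ]
}}

```text
time_s: 20.05
tcp_pos: [0.4067, 0.3256, 0.2154]
tcp_rot: [3.14, 0.002, 0.075]
ft_force: [0.5, 0.8, 0.8]
grip_width: 0.0639
gripper_force: 0.0
```

Request:
{"fn": "arm_command", "kwargs": {
  "series": [
    {"delta_pos":[-0.165,-0.96,0],"roll":0},
    {"delta_pos":[0,0,0],"roll":0},
    {"delta_pos":[0,0,0],"roll":0},
    {"delta_pos":[0,0,0],"roll":0}
  ]
}}

```text
time_s: 20.38
tcp_pos: [0.3981, 0.3614, 0.2154]
tcp_rot: [3.139, 0.002, 0.076]
ft_force: [-0.7, -0.1, 0.9]
grip_width: 0.0642
gripper_force: 0.0
```

```bash
python3 - <<'E'
from cap import *
s,r=look("w12"); cv2.imwrite("pics/w12.png",r["pixels"][:,:,::-1]); print(s["joints"].round(2), proj(r,np.array([.402,.362,.1]),s), s["grip_width"])
E
```

```text
20.3833 [0.3981 0.3614 0.2154] [3.139e+00 2.000e-03 7.600e-02] 0.022
[ 0.72  0.29  1.71 -0.    1.15  2.21] [317.42584479 238.494792  ] 0.06419731807460742
```

View pics/w12.png

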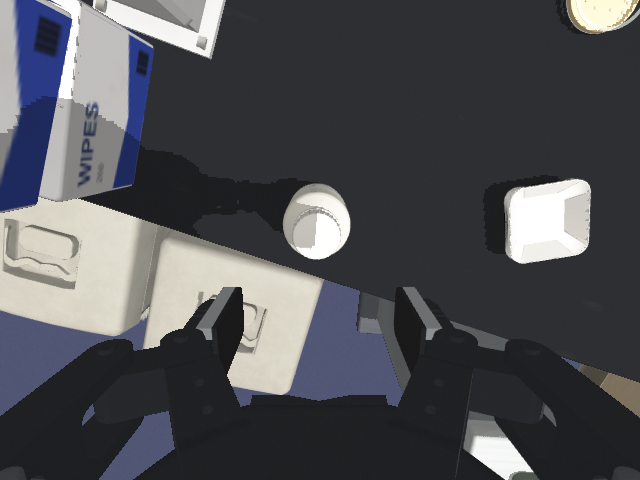

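The small bottle's cap is at about (318,234), roughly 6 mm ahead of the TCP, and its sides are clear. Descending partway, then re-centring.

Request:
{"fn": "arm_command", "kwargs": {
  "series": [
    {"delta_pos":[0.16,0,0.3],"roll":0},
    {"delta_pos":[0,0,0.7],"roll":0},
    {"delta_pos":[0,0,0.7],"roll":0},
    {"delta_pos":[0,0,0.4],"roll":0},
    {"delta_pos":[0,0,0],"roll":0},
    {"delta_pos":[0,0,0],"roll":0},
    {"delta_pos":[0,0,0],"roll":0}
  ]
}}

```text
time_s: 21.02
tcp_pos: [0.4061, 0.3624, 0.1332]
tcp_rot: [-3.141, -0.001, 0.074]
ft_force: [0.0, 0.3, -0.3]
grip_width: 0.0644
gripper_force: 0.0
```

```bash
python3 - <<'E'
from cap import *
s,r=look("w13"); R=Ro.from_euler("xyz",s["tcp_rot"])
p=proj(r,np.array([.4045,.3615,.1]),s); print(p,s["grip_width"])
c=blob(r,(0,0,90),(180,90,255),p,75)
i=c[:,1].argmax(); T=lambda u,v:(R.inv().apply(pt(r,u,v,.1,s)-s["tcp_pos"])*1000).round(1)
print("bottom",c[i],T(*c[i]))
for v in range(int(c[i][1])-60,int(c[i][1]),10):
    u=c[c[:,1]==v][:,0]; print(v,u.min(),u.max(),T(u.min(),v)[:2],T(u.max(),v)[:2])
cv2.imwrite("pics/w13.png",r["pixels"][200:440,160:480,::-1])
E
```

```text
21.0167 [0.4061 0.3624 0.1332] [-3.141e+00 -1.000e-03  7.400e-02] 0.022
[319.80025021 295.14740167] 0.06438746916488683
bottom [244. 369.] [-41.7 -37.2  33.2]
309 244.0 349.0 [ -8.8 -35.3] [-8.8 14.7]
319 244.0 340.0 [-14.1 -35.6] [-14.1  10.5]
329 244.0 335.0 [-19.4 -35.9] [-19.4   8.2]
339 244.0 366.0 [-24.8 -36.2] [-24.8  23.4]
349 244.0 393.0 [-30.4 -36.5] [-30.4  36.9]
359 244.0 393.0 [-36.  -36.9] [-36.   37.2]
```

View pics/w13.png

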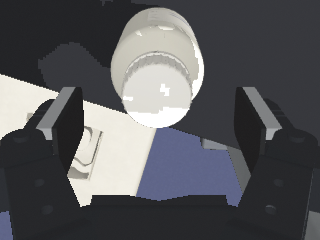

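The cap spans columns 281–352 with its bottom edge at row 328, so it is centred within 1 mm. Descend, close and lift.

Request:
{"fn": "arm_command", "kwargs": {
  "series": [
    {"delta_pos":[0,-0.02,0.35],"roll":0},
    {"delta_pos":[0,0,0.2],"roll":0},
    {"delta_pos":[0,0,0],"roll":0},
    {"delta_pos":[0,0,0],"roll":0}
  ]
}}

```text
time_s: 21.4
tcp_pos: [0.405, 0.3634, 0.1107]
tcp_rot: [3.142, -0.0, 0.075]
ft_force: [0.3, 0.7, -0.2]
grip_width: 0.0641
gripper_force: 0.0
```

Request:
{"fn": "arm_command", "kwargs": {
  "series": [
    {"delta_pos":[0,0,0],"roll":0},
    {"delta_pos":[0,0,0],"roll":0},
    {"delta_pos":[0,0,0],"roll":0},
    {"delta_pos":[0,0,0],"roll":0},
    {"delta_pos":[0,0,0],"roll":0},
    {"delta_pos":[0,0,0],"roll":0},
    {"delta_pos":[0,0,0],"roll":0}
  ],
  "grip": -1,
  "grip_force": 45
}}

```text
time_s: 21.98
tcp_pos: [0.4053, 0.3637, 0.1114]
tcp_rot: [-3.141, -0.001, 0.075]
ft_force: [-0.6, -0.4, 5.9]
grip_width: 0.0328
gripper_force: 44.5
```

Request:
{"fn": "arm_command", "kwargs": {
  "series": [
    {"delta_pos":[0,0,-0.2],"roll":0},
    {"delta_pos":[0,0,-0.5],"roll":0},
    {"delta_pos":[0,0,-0.8],"roll":0},
    {"delta_pos":[0,0,-0.5],"roll":0},
    {"delta_pos":[0,0,0],"roll":0},
    {"delta_pos":[0,0,0],"roll":0}
  ]
}}

```text
time_s: 22.48
tcp_pos: [0.4051, 0.3637, 0.1914]
tcp_rot: [-3.14, -0.002, 0.075]
ft_force: [0.8, -0.7, -1.4]
grip_width: 0.0328
gripper_force: 45.0
```

Request:
{"fn": "arm_command", "kwargs": {
  "series": [
    {"delta_pos":[0.14,0.4,0],"roll":0},
    {"delta_pos":[0.3,0.87,0],"roll":0},
    {"delta_pos":[0.3,0.87,0],"roll":0},
    {"delta_pos":[0.3,0.87,0],"roll":0},
    {"delta_pos":[0.3,0.87,0],"roll":0},
    {"delta_pos":[0.3,0.87,0],"roll":0},
    {"delta_pos":[0.3,0.87,0],"roll":0},
    {"delta_pos":[0.3,0.87,0],"roll":0}
  ]
}}

```text
time_s: 23.15
tcp_pos: [0.5128, 0.1094, 0.1886]
tcp_rot: [3.141, 0.004, 0.075]
ft_force: [0.7, 0.2, -0.6]
grip_width: 0.0328
gripper_force: 45.1
```

Request:
{"fn": "arm_command", "kwargs": {
  "series": [
    {"delta_pos":[0.3,0.87,0],"roll":0},
    {"delta_pos":[0.3,0.87,0],"roll":0},
    {"delta_pos":[0.3,0.87,0],"roll":0},
    {"delta_pos":[0.3,0.87,0],"roll":0},
    {"delta_pos":[0.3,0.87,0],"roll":0},
    {"delta_pos":[0.27,0.87,0],"roll":0},
    {"delta_pos":[0,0,0],"roll":0},
    {"delta_pos":[0,0,0],"roll":0}
  ]
}}

```text
time_s: 23.82
tcp_pos: [0.5991, -0.0932, 0.1881]
tcp_rot: [-3.14, 0.004, 0.072]
ft_force: [-0.4, 0.5, -2.1]
grip_width: 0.0329
gripper_force: 45.2
```

```bash
python3 - <<'E'
from cap import *
s,r=look("w14"); print(s["ft_force"],s["grip_width"],go(s,[.600,-.092,.1155]))
E
```

```text
23.8167 [ 0.5991 -0.0932  0.1881] [-3.14   0.004  0.072] 0.022
[-0.43978944  0.50991707 -2.06347974] 0.03287193200523631 (np.int64(0), array([ 0.03, -0.03,  1.81]))
```

Request:
{"fn": "arm_command", "kwargs": {
  "series": [
    {"delta_pos":[0.03,-0.03,0.5],"roll":0},
    {"delta_pos":[0,0,0.5],"roll":0},
    {"delta_pos":[0,0,0.45],"roll":0},
    {"delta_pos":[0,0,0.2],"roll":0},
    {"delta_pos":[0,0,0.06],"roll":0},
    {"delta_pos":[0,0,0],"roll":0},
    {"delta_pos":[0,0,0],"roll":0}
  ]
}}

```text
time_s: 24.45
tcp_pos: [0.6014, -0.0899, 0.1229]
tcp_rot: [3.141, -0.001, 0.075]
ft_force: [-0.5, -0.1, -1.7]
grip_width: 0.0326
gripper_force: 45.2
```

Request:
{"fn": "arm_command", "kwargs": {
  "series": [
    {"delta_pos":[0,0,0.05],"roll":0},
    {"delta_pos":[0,0,0],"roll":0},
    {"delta_pos":[0,0,0],"roll":0}
  ]
}}

```text
time_s: 24.7
tcp_pos: [0.6013, -0.0904, 0.1208]
tcp_rot: [3.141, -0.001, 0.075]
ft_force: [-0.3, 0.3, -1.2]
grip_width: 0.0325
gripper_force: 45.2
```

Request:
{"fn": "arm_command", "kwargs": {
  "series": [
    {"delta_pos":[0,0,0.08],"roll":0},
    {"delta_pos":[0,0,0],"roll":0},
    {"delta_pos":[0,0,0],"roll":0}
  ]
}}

```text
time_s: 24.95
tcp_pos: [0.6008, -0.0904, 0.1168]
tcp_rot: [-3.142, 0.0, 0.075]
ft_force: [0.5, 0.2, -1.2]
grip_width: 0.0325
gripper_force: 45.2
```

Request:
{"fn": "arm_command", "kwargs": {
  "series": [
    {"delta_pos":[0,0,0.05],"roll":0},
    {"delta_pos":[0,0,0],"roll":0},
    {"delta_pos":[0,0,0],"roll":0}
  ]
}}

```text
time_s: 25.2
tcp_pos: [0.6014, -0.0906, 0.1155]
tcp_rot: [3.141, -0.001, 0.075]
ft_force: [-0.2, -0.2, 3.7]
grip_width: 0.0326
gripper_force: 45.6
```

Request:
{"fn": "arm_command", "kwargs": {
  "series": [
    {"delta_pos":[0,0,0],"roll":0},
    {"delta_pos":[0,0,0],"roll":0},
    {"delta_pos":[0,0,0],"roll":0},
    {"delta_pos":[0,0,0],"roll":0}
  ],
  "grip": 0.5
}}

```text
time_s: 25.53
tcp_pos: [0.6009, -0.0903, 0.1147]
tcp_rot: [-3.142, 0.0, 0.075]
ft_force: [0.4, 0.3, 0.7]
grip_width: 0.0639
gripper_force: 0.0
```

Request:
{"fn": "arm_command", "kwargs": {
  "series": [
    {"delta_pos":[0,0,-0.4],"roll":0},
    {"delta_pos":[0,0,-0.9],"roll":0},
    {"delta_pos":[0,0,-0.9],"roll":0},
    {"delta_pos":[0,0,-0.4],"roll":0},
    {"delta_pos":[0,0,0],"roll":0},
    {"delta_pos":[0,0,0],"roll":0}
  ]
}}

```text
time_s: 26.03
tcp_pos: [0.6012, -0.0904, 0.2197]
tcp_rot: [3.141, -0.002, 0.075]
ft_force: [-0.2, 0.6, 0.1]
grip_width: 0.064
gripper_force: 0.0
```

```bash
python3 - <<'E'
from cap import *
d=pickle.load(open("cams0.pkl","rb")); t=d["top"]
s7,r7=pickle.load(open("w7.pkl","rb")); s4,r4=pickle.load(open("w4.pkl","rb"))
p=np.array([.408,.154,.027])
for n,cam,st,win in (("top",t,None,25),("w7",r7,s7,85)):
    c=blob(cam,(0,0,100),(180,70,255),proj(cam,p,st),win)
    P=np.array([pt(cam,u,v,.027,st)[:2] for u,v in c],np.float32); print(n,cv2.minAreaRect(P*1000))
s,r=look("w15"); t=arm.read_camera("top"); pickle.dump(t,open("t15.pkl","wb"))
# pen-tray frame gray inner region from wrist, via HSV gray
q=proj(r,np.array([.6800,-.1020,.004]),s); print("frame px",q)
c=blob(r,(0,0,70),(180,60,190),q,70); P=np.array([pt(r,u,v,.004,s)[:2] for u,v in c],np.float32); print(cv2.minAreaRect(P*1000))
cv2.imwrite("pics/w15.png",r["pixels"][:,:,::-1])
print(go(s,[.408,.154,.2]))
E
```

```text
top ((411.1285400390625, 154.36688232421875), (71.33686828613281, 71.95092010498047), 13.776833534240723)
w7 ((413.3274841308594, 154.2416534423828), (71.35596466064453, 70.7302474975586), 13.835506439208984)
26.0333 [ 0.6012 -0.0904  0.2197] [ 3.141e+00 -2.000e-03  7.500e-02] 0.022
frame px [337.37570528 132.8350717 ]
((676.6695556640625, -88.98722076416016), (120.23171997070312, 101.25935363769531), 82.6424560546875)
(np.int64(0), array([-4.36, -6.45,  0.48]))
```

View pics/w15.png

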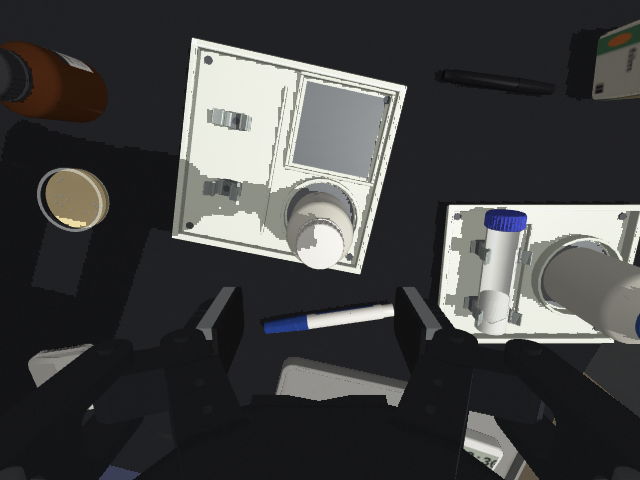

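Both bottles now stand in their rings; the small bottle's cap is at (321,243). The boat frame is at (340,130) and the pen at (328,318). Computing the frame pose.

```bash
python3 - <<'E'
from cap import *
s,r=pickle.load(open("w15.pkl","rb"))
C=np.array([pt(r,u,v,.014,s)[:2]*1000 for u,v in ((193,39),(406,87),(361,273),(173,238))]); c=C.mean(0)
ex=(C[0]-C[3]); ex2=C[1]-C[2]; ey=C[0]-C[1]; ey2=C[3]-C[2]
print(C.round(1),"centre",c,[np.degrees(np.arctan2(e[1],e[0])).round(2) for e in (ex,ex2,ey,ey2)],[np.linalg.norm(e).round(1) for e in (ex,ex2,ey,ey2)])
F=np.array([pt(r,u,v,.004,s)[:2]*1000 for u,v in ((305,80),(388,97),(375,180),(293,165))]); print("frame floor",F.mean(0))
for yaw,o in ((-.127,c),(-.127,np.array([645.5,-54.]))):
    R2=np.array([[np.cos(yaw),-np.sin(yaw)],[np.sin(yaw),np.cos(yaw)]])
    print("frame",o+R2@[40,-43],"clips",o+R2@[0,47])
E
```

```text
[[ 745.1   24.7]
 [ 721.5 -156.9]
 [ 550.  -136.2]
 [ 572.1   46.9]] centre [647.150353  -55.4037517] [np.float64(-7.33), np.float64(-6.88), np.float64(82.59), np.float64(83.12)] [np.float64(174.4), np.float64(172.7), np.float64(183.1), np.float64(184.5)]
frame floor [ 681.10699089 -104.57776692]
frame [ 681.38187458 -103.12379916] clips [653.10332026  -8.78227402]
frame [ 679.73152159 -101.72004746] clips [651.45296727  -7.37852232]
```

Request:
{"fn": "arm_command", "kwargs": {
  "series": [
    {"delta_pos":[-0.25,-0.4,0],"roll":0},
    {"delta_pos":[-0.51,-0.75,0],"roll":0},
    {"delta_pos":[-0.51,-0.75,0],"roll":0},
    {"delta_pos":[-0.51,-0.75,0],"roll":0},
    {"delta_pos":[-0.51,-0.75,0],"roll":0},
    {"delta_pos":[-0.51,-0.75,0],"roll":0},
    {"delta_pos":[-0.51,-0.75,0],"roll":0},
    {"delta_pos":[-0.51,-0.75,0],"roll":0}
  ],
  "grip": 1
}}

```text
time_s: 26.8
tcp_pos: [0.4295, 0.1243, 0.2171]
tcp_rot: [3.141, 0.004, 0.074]
ft_force: [0.6, 0.3, -0.3]
grip_width: 0.0853
gripper_force: 0.0
```

Request:
{"fn": "arm_command", "kwargs": {
  "series": [
    {"delta_pos":[-0.51,-0.8,0.3],"roll":0},
    {"delta_pos":[0,0,0.3],"roll":-0.7},
    {"delta_pos":[0,0,0.3],"roll":-0.7},
    {"delta_pos":[0,0,0],"roll":-0.68},
    {"delta_pos":[0,0,0],"roll":0},
    {"delta_pos":[0,0,0],"roll":0},
    {"delta_pos":[0,0,0],"roll":0}
  ]
}}

```text
time_s: 27.38
tcp_pos: [0.4089, 0.1538, 0.1824]
tcp_rot: [3.141, 0.001, 0.24]
ft_force: [-0.0, 1.3, 0.4]
grip_width: 0.0854
gripper_force: 0.0
```

```bash
python3 - <<'E'
from cap import *
s,r=look("w16"); R=Ro.from_euler("xyz",s["tcp_rot"])
c=blob(r,(0,0,90),(180,70,255),proj(r,np.array([.412,.154,.027]),s),110)
T=R.inv().apply(np.array([pt(r,u,v,.027,s) for u,v in c])-s["tcp_pos"])
P=T[:,:2].astype(np.float32)*1000; print(cv2.minAreaRect(P),s["grip_width"],s["tcp_pos"]); print(c.min(0),c.max(0))
E
```

```text
27.3833 [0.4089 0.1538 0.1824] [3.141e+00 1.000e-03 2.400e-01] 0.022
((4.366172790527344, 1.0232162475585938), (70.56271362304688, 70.31932830810547), 0.05270610377192497) 0.08536728489679983 [0.40886195 0.15377162 0.18239886]
[275. 181.] [364. 267.]
```

The boats are square to the jaws, offset by (+4.4, +1.0) mm in tool axes. Descend, grip lightly and lift.

Request:
{"fn": "arm_command", "kwargs": {
  "series": [
    {"delta_pos":[0.11,0.025,0.4],"roll":0},
    {"delta_pos":[0,0,0.8],"roll":0},
    {"delta_pos":[0,0,0.8],"roll":0},
    {"delta_pos":[0,0,0.7],"roll":0},
    {"delta_pos":[0,0,0.4],"roll":0},
    {"delta_pos":[0,0,0.3],"roll":0},
    {"delta_pos":[0,0,0],"roll":0},
    {"delta_pos":[0,0,0],"roll":0}
  ]
}}

```text
time_s: 28.1
tcp_pos: [0.4136, 0.1539, 0.0467]
tcp_rot: [3.141, 0.001, 0.24]
ft_force: [0.6, 0.9, 0.2]
grip_width: 0.0852
gripper_force: 0.0
```

```bash
python3 - <<'E'
from cap import *
s,r=look("w17"); print(s["ft_force"],go(s,[.4130,.1537,.0275],.241))
E
```

```text
28.1 [0.4136 0.1539 0.0467] [3.141e+00 1.000e-03 2.400e-01] 0.022
[0.64543247 0.85613332 0.20431563] (np.float64(-0.01), array([-0.02,  0.  ,  0.48]))
```

Request:
{"fn": "arm_command", "kwargs": {
  "series": [
    {"delta_pos":[0,0,0.3],"roll":0},
    {"delta_pos":[0,0,0.18],"roll":0},
    {"delta_pos":[0,0,0],"roll":0},
    {"delta_pos":[0,0,0],"roll":0}
  ]
}}

```text
time_s: 28.48
tcp_pos: [0.4136, 0.154, 0.028]
tcp_rot: [3.142, -0.0, 0.241]
ft_force: [-0.2, -0.3, -0.1]
grip_width: 0.0852
gripper_force: 0.0
```

Request:
{"fn": "arm_command", "kwargs": {
  "series": [
    {"delta_pos":[0,0,0],"roll":0},
    {"delta_pos":[0,0,0],"roll":0},
    {"delta_pos":[0,0,0],"roll":0},
    {"delta_pos":[0,0,0],"roll":0},
    {"delta_pos":[0,0,0],"roll":0}
  ],
  "grip": -1,
  "grip_force": 22
}}

```text
time_s: 28.9
tcp_pos: [0.4139, 0.1542, 0.0283]
tcp_rot: [3.142, -0.001, 0.241]
ft_force: [-1.2, -1.2, 6.3]
grip_width: 0.0635
gripper_force: 24.4
```

Request:
{"fn": "arm_command", "kwargs": {
  "series": [
    {"delta_pos":[0,0,-0.2],"roll":0},
    {"delta_pos":[0,0,-0.5],"roll":0},
    {"delta_pos":[0,0,-0.8],"roll":0},
    {"delta_pos":[0,0,-0.8],"roll":0},
    {"delta_pos":[0,0,0],"roll":0},
    {"delta_pos":[0,0,0],"roll":0}
  ]
}}

```text
time_s: 29.4
tcp_pos: [0.4145, 0.1544, 0.1215]
tcp_rot: [-3.141, -0.005, 0.241]
ft_force: [-1.0, 0.1, -0.7]
grip_width: 0.0638
gripper_force: 24.9
```

```bash
python3 - <<'E'
from cap import *
s,r=look("w18"); print(s["ft_force"],go(s,[.6805,-.1025,.1],-.127))
cv2.imwrite("pics/w18.png",r["pixels"][120:440,80:560,::-1])
E
```

```text
29.4 [0.4145 0.1544 0.1215] [-3.141 -0.005  0.241] 0.022
[-0.97196552  0.14774048 -0.67746611] (np.float64(4.6), array([7.41, 5.53, 0.54]))
```

View pics/w18.png

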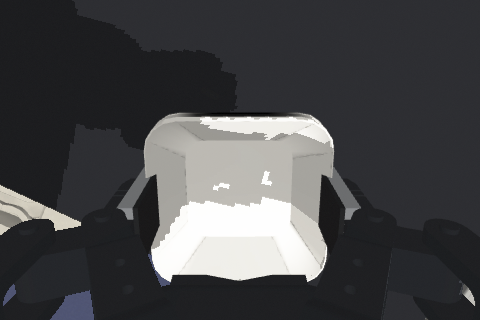

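The boats are held level across their sides. I'll go higher so they clear the small bottle, turn to the tray's yaw and cross over.

Request:
{"fn": "arm_command", "kwargs": {
  "series": [
    {"delta_pos":[0,0,-0.5],"roll":0},
    {"delta_pos":[0,0,-0.8],"roll":0},
    {"delta_pos":[0,0,-0.7],"roll":0.8},
    {"delta_pos":[0,0,0],"roll":0.8},
    {"delta_pos":[0,0,0],"roll":0.8},
    {"delta_pos":[0,0,0],"roll":0.8},
    {"delta_pos":[0,0,0],"roll":0.8},
    {"delta_pos":[0,0,0],"roll":0.6}
  ]
}}

```text
time_s: 30.12
tcp_pos: [0.4125, 0.1537, 0.198]
tcp_rot: [3.14, 0.004, -0.13]
ft_force: [0.5, -0.1, 0.0]
grip_width: 0.0636
gripper_force: 24.8
```

Request:
{"fn": "arm_command", "kwargs": {
  "series": [
    {"delta_pos":[0.4,0.3,0],"roll":0},
    {"delta_pos":[0.7,0.52,0],"roll":0},
    {"delta_pos":[0.7,0.52,0],"roll":0},
    {"delta_pos":[0.7,0.52,0],"roll":0},
    {"delta_pos":[0.7,0.52,0],"roll":0},
    {"delta_pos":[0.7,0.52,0],"roll":0},
    {"delta_pos":[0.7,0.52,0],"roll":0},
    {"delta_pos":[0.7,0.52,0],"roll":0}
  ]
}}

```text
time_s: 30.78
tcp_pos: [0.6039, -0.0304, 0.1973]
tcp_rot: [3.141, 0.005, -0.127]
ft_force: [1.1, -0.3, -0.0]
grip_width: 0.0633
gripper_force: 24.8
```

Request:
{"fn": "arm_command", "kwargs": {
  "series": [
    {"delta_pos":[0.7,0.52,0],"roll":0},
    {"delta_pos":[0.7,0.52,0],"roll":0},
    {"delta_pos":[0.7,0.52,0],"roll":0},
    {"delta_pos":[0,0,0],"roll":0},
    {"delta_pos":[0,0,0],"roll":0},
    {"delta_pos":[0,0,0],"roll":0}
  ]
}}

```text
time_s: 31.28
tcp_pos: [0.6781, -0.1013, 0.1974]
tcp_rot: [-3.141, 0.005, -0.127]
ft_force: [0.5, 0.1, -0.3]
grip_width: 0.0634
gripper_force: 24.8
```

```bash
python3 - <<'E'
from cap import *
s,r=look("w19"); print(s["ft_force"],s["grip_width"],go(s,[.6808,-.1028,.08],-.127),s["joints"].round(2))
R=Ro.from_euler("xyz",s["tcp_rot"])
c=blob(r,(0,0,90),(180,70,255),(320,330),110)
cv2.imwrite("pics/w19.png",r["pixels"][:,:,::-1])
E
```

```text
31.2833 [ 0.6781 -0.1013  0.1974] [-3.141  0.005 -0.127] 0.022
[ 0.47032529  0.08645669 -0.28288035] 0.06344340031056171 (np.float64(-0.0), array([0.07, 0.03, 2.94])) [-0.17  0.53  1.36  0.    1.25  1.53]
```

View pics/w19.png

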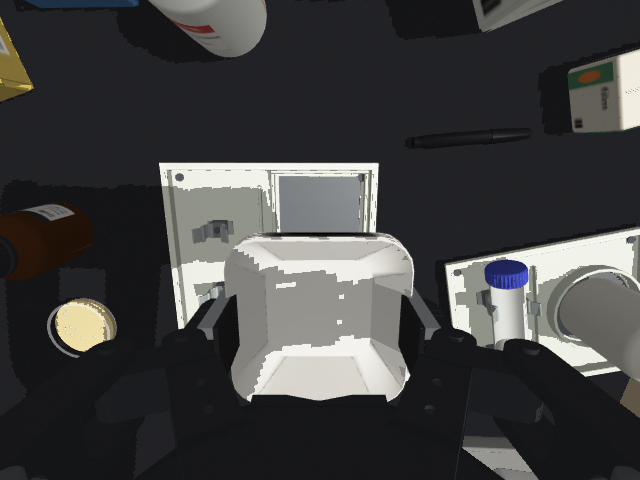

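The boats are held over the pen tray. Its far rim is on row 164 (columns 160–378) and the inner edges of the frame are at columns ~279 and ~358. Checking the offset.

```bash
python3 - <<'E'
from cap import *
s,r=pickle.load(open("w19.pkl","rb")); R=Ro.from_euler("xyz",s["tcp_rot"])
T=lambda u,v,z:(R.inv().apply(pt(r,u,v,z,s)-s["tcp_pos"])*1000).round(1)[:2]
g=cv2.cvtColor(r["pixels"],cv2.COLOR_RGB2GRAY).astype(int)
for u in (200,240,300,340): v=150+np.argmax(g[150:200,u]>130); print("far",u,v,T(u,v,.014))
for v in (175,190,205,220): 
    a=150+np.argmax(g[v,150:]>90); b=385-np.argmax(g[v,385:300:-1]>130); print("sides",v,a,T(a,v,.014),b,T(b,v,.014), g[v,262:290].tolist() if v==205 else "", g[v,352:380].tolist() if v==205 else "")
print(g[160:190,320].tolist())
# boat in tool: rim edges at rim z
z=s["tcp_pos"][2]-.0012
for v in (250,280,300): 
    row=g[v]; a=np.where(row[200:440]>75)[0]; print(v,200+a.min(),200+a.max())
print("rim", T(225,270,z),T(413,270,z),T(320,234,z))
E
```

```text
far 200 163 [ 52.1 -99.8]
far 240 163 [ 52.1 -66.1]
far 300 163 [ 52.  -15.5]
far 340 163 [52.  18.2]
sides 175 160 [  42.2 -134.8] 377 [42.  49.8]  
sides 190 162 [  29.4 -134.6] 377 [29.3 50.3]  
sides 205 164 [  16.4 -134.4] 376 [16.3 50. ] [134, 146, 146, 146, 146, 146, 239, 240, 150, 125, 217, 146, 241, 143, 242, 242, 242, 196, 127, 126, 125, 126, 125, 126, 127, 127, 127, 127] [139, 139, 140, 140, 141, 140, 141, 143, 146, 146, 146, 101, 183, 237, 248, 163, 124, 100, 178, 248, 248, 245, 246, 151, 236, 56, 34, 34]
sides 220 166 [   3.1 -134.2] 375 [ 2.9 49.7]  
[35, 34, 63, 223, 247, 245, 244, 246, 247, 229, 197, 243, 234, 160, 244, 243, 198, 136, 136, 136, 136, 136, 136, 136, 135, 134, 135, 135, 135, 135]
250 200 406
280 200 413
300 200 422
rim [ 22.6 -34. ] [22.6 34.7] [36.2  0.7]
```

Request:
{"fn": "arm_command", "kwargs": {
  "series": [
    {"delta_pos":[0.085,0.01,0.4],"roll":0},
    {"delta_pos":[0,0,0.7],"roll":0},
    {"delta_pos":[0,0,0.7],"roll":0},
    {"delta_pos":[0,0,0.7],"roll":0},
    {"delta_pos":[0,0,0.6],"roll":0},
    {"delta_pos":[0,0,0.4],"roll":0},
    {"delta_pos":[0,0,0],"roll":0},
    {"delta_pos":[0,0,0],"roll":0}
  ]
}}

```text
time_s: 32.0
tcp_pos: [0.6816, -0.1014, 0.0593]
tcp_rot: [-3.141, 0.002, -0.126]
ft_force: [0.1, 1.2, -1.1]
grip_width: 0.0632
gripper_force: 24.8
```

```bash
python3 - <<'E'
from cap import *
s,r=look("w20"); print(s["ft_force"],go(s,[.6808,-.1028,.0325],-.127))
R=Ro.from_euler("xyz",s["tcp_rot"]); g=cv2.cvtColor(r["pixels"],cv2.COLOR_RGB2GRAY).astype(int)
T=lambda u,v,z:(R.inv().apply(pt(r,u,v,z,s)-s["tcp_pos"])*1000).round(1)[:2]
for u in (250,320,380): v=100+np.argmax(g[100:260,u]>130); print("far",u,v,T(u,v,.014))
cv2.imwrite("pics/w20.png",r["pixels"][:,:,::-1])
E
```

```text
32.0 [ 0.6816 -0.1014  0.0593] [-3.141e+00  2.000e-03 -1.260e-01] 0.022
[ 0.13647962  1.17227442 -1.10039541] (np.float64(0.02), array([-0.01,  0.04,  0.67]))
far 250 186 [ 48.2 -31.9]
far 320 186 [48.2  0.8]
far 380 186 [48.2 28.9]
```

Request:
{"fn": "arm_command", "kwargs": {
  "series": [
    {"delta_pos":[0,0.02,0.2],"roll":0},
    {"delta_pos":[0,0,0.2],"roll":0},
    {"delta_pos":[0,0,0.1],"roll":0},
    {"delta_pos":[0,0,0.08],"roll":0},
    {"delta_pos":[0,0,0],"roll":0},
    {"delta_pos":[0,0,0],"roll":0}
  ]
}}

```text
time_s: 32.55
tcp_pos: [0.6825, -0.1033, 0.0363]
tcp_rot: [3.142, 0.0, -0.127]
ft_force: [0.6, -0.1, 0.7]
grip_width: 0.0632
gripper_force: 24.8
```

Request:
{"fn": "arm_command", "kwargs": {
  "series": [
    {"delta_pos":[0,0,0.05],"roll":0},
    {"delta_pos":[0,0,0],"roll":0},
    {"delta_pos":[0,0,0],"roll":0}
  ]
}}

```text
time_s: 32.8
tcp_pos: [0.6826, -0.1033, 0.0346]
tcp_rot: [3.142, -0.0, -0.127]
ft_force: [-0.2, 0.2, -1.3]
grip_width: 0.063
gripper_force: 24.8
```

Request:
{"fn": "arm_command", "kwargs": {
  "series": [
    {"delta_pos":[0,0,0.05],"roll":0},
    {"delta_pos":[0,0,0],"roll":0},
    {"delta_pos":[0,0,0],"roll":0}
  ]
}}

```text
time_s: 33.05
tcp_pos: [0.6825, -0.1033, 0.0325]
tcp_rot: [3.142, 0.0, -0.127]
ft_force: [-1.0, 0.1, -0.6]
grip_width: 0.0633
gripper_force: 24.8
```

```bash
python3 - <<'E'
from cap import *
s,r=look("w21"); print(s["ft_force"])
d=arm.read_camera("side"); u,v=proj(d,np.array([.68,-.10,.02])).astype(int)
cv2.imwrite("pics/w21.png",np.hstack([cv2.resize(r["pixels"][100:420,100:540,::-1],(440,320)),cv2.resize(d["pixels"][v-50:v+50,u-56:u+56,::-1],(358,320),interpolation=cv2.INTER_CUBIC)]))
E
```

```text
33.05 [ 0.6825 -0.1033  0.0325] [ 3.142  0.    -0.127] 0.022
[-0.98128724  0.09620907 -0.57428667]
```

View pics/w21.png

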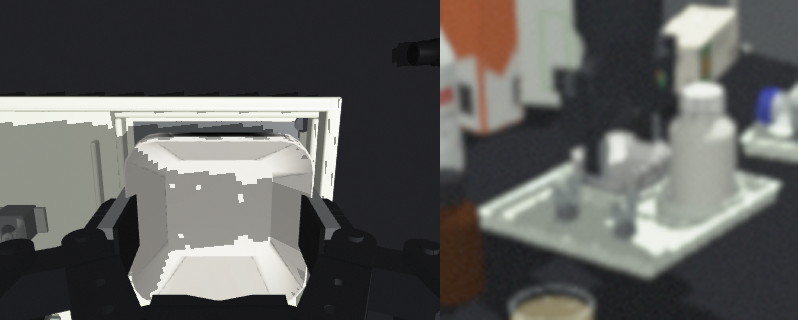

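The boats sit centred inside the frame edges (crop columns ~120–318, boats 127–313). A little lower, watching for contact.

Request:
{"fn": "arm_command", "kwargs": {
  "series": [
    {"delta_pos":[0,0,0.03],"roll":0},
    {"delta_pos":[0,0,0],"roll":0},
    {"delta_pos":[0,0,0],"roll":0}
  ]
}}

```text
time_s: 33.4
tcp_pos: [0.6825, -0.1033, 0.0324]
tcp_rot: [3.141, -0.0, -0.127]
ft_force: [-1.9, -0.0, 4.1]
grip_width: 0.0632
gripper_force: 25.5
```

Request:
{"fn": "arm_command", "kwargs": {
  "series": [
    {"delta_pos":[0,0,0.03],"roll":0},
    {"delta_pos":[0,0,0],"roll":0},
    {"delta_pos":[0,0,0],"roll":0}
  ]
}}

```text
time_s: 33.65
tcp_pos: [0.6825, -0.1032, 0.0324]
tcp_rot: [3.141, -0.001, -0.127]
ft_force: [-3.1, -0.1, 12.0]
grip_width: 0.0637
gripper_force: 26.1
```

The boats are down and flat, with contact at the predicted height. Release, rise, and go to the pen.

Request:
{"fn": "arm_command", "kwargs": {
  "series": [
    {"delta_pos":[0,0,-0.05],"roll":0},
    {"delta_pos":[0,0,0],"roll":0},
    {"delta_pos":[0,0,0],"roll":0},
    {"delta_pos":[0,0,0],"roll":0},
    {"delta_pos":[0,0,0],"roll":0}
  ],
  "grip": 1
}}

```text
time_s: 34.07
tcp_pos: [0.6824, -0.1033, 0.0317]
tcp_rot: [3.142, 0.001, -0.127]
ft_force: [0.6, -0.4, -0.4]
grip_width: 0.0856
gripper_force: 0.0
```

Request:
{"fn": "arm_command", "kwargs": {
  "series": [
    {"delta_pos":[0,0,-0.2],"roll":0},
    {"delta_pos":[0,0,-0.6],"roll":0},
    {"delta_pos":[0,0,-0.9],"roll":0},
    {"delta_pos":[0,0,-0.9],"roll":0},
    {"delta_pos":[0,0,-0.9],"roll":0},
    {"delta_pos":[0,0,-0.9],"roll":0},
    {"delta_pos":[0,0,-0.3],"roll":0},
    {"delta_pos":[0,0,0],"roll":0}
  ]
}}

```text
time_s: 34.73
tcp_pos: [0.6845, -0.1036, 0.2259]
tcp_rot: [3.141, -0.01, -0.127]
ft_force: [0.4, 0.9, -0.8]
grip_width: 0.0849
gripper_force: 0.0
```

Request:
{"fn": "arm_command", "kwargs": {
  "series": [
    {"delta_pos":[-0.4,0.06,0],"roll":0},
    {"delta_pos":[-0.85,0.13,0],"roll":0},
    {"delta_pos":[-0.85,0.13,0],"roll":0},
    {"delta_pos":[-0.85,0.13,0],"roll":0},
    {"delta_pos":[-0.85,0.13,0],"roll":0},
    {"delta_pos":[-0.85,0.13,0],"roll":0},
    {"delta_pos":[0,0,0],"roll":-0.9},
    {"delta_pos":[0,0,0],"roll":-0.98}
  ],
  "grip": 0.2
}}

```text
time_s: 35.4
tcp_pos: [0.4914, -0.1076, 0.2191]
tcp_rot: [-3.141, 0.003, 0.026]
ft_force: [0.3, 0.1, 0.3]
grip_width: 0.0515
gripper_force: 0.0
```

Request:
{"fn": "arm_command", "kwargs": {
  "series": [
    {"delta_pos":[0,0,0],"roll":-0.98},
    {"delta_pos":[0,0,0],"roll":-0.98},
    {"delta_pos":[0,0,0],"roll":-0.98},
    {"delta_pos":[0,0,0],"roll":-0.98},
    {"delta_pos":[0,0,0],"roll":-0.98},
    {"delta_pos":[0,0,0],"roll":-0.98},
    {"delta_pos":[0,0,0],"roll":-0.98},
    {"delta_pos":[0,0,0],"roll":-0.98}
  ]
}}

```text
time_s: 36.07
tcp_pos: [0.4935, -0.1077, 0.2188]
tcp_rot: [-3.139, 0.002, 0.655]
ft_force: [0.2, -0.7, -0.0]
grip_width: 0.0513
gripper_force: 0.0
```

Request:
{"fn": "arm_command", "kwargs": {
  "series": [
    {"delta_pos":[0,0,0],"roll":-0.98},
    {"delta_pos":[0,0,0],"roll":-0.98},
    {"delta_pos":[0,0,0],"roll":-0.98},
    {"delta_pos":[0,0,0],"roll":-0.98},
    {"delta_pos":[0,0,0],"roll":-0.98},
    {"delta_pos":[0,0,0],"roll":-0.98},
    {"delta_pos":[0,0,0],"roll":-0.98},
    {"delta_pos":[0,0,0],"roll":-0.98}
  ]
}}

```text
time_s: 36.73
tcp_pos: [0.4936, -0.1077, 0.2187]
tcp_rot: [-3.139, 0.0, 1.282]
ft_force: [0.3, 0.0, 0.8]
grip_width: 0.051
gripper_force: 0.0
```

Request:
{"fn": "arm_command", "kwargs": {
  "series": [
    {"delta_pos":[0,0,0.4],"roll":-0.98},
    {"delta_pos":[0,0,0.6],"roll":-0.98},
    {"delta_pos":[0,0,0.6],"roll":-0.98},
    {"delta_pos":[0,0,0.4],"roll":-0.98},
    {"delta_pos":[0,0,0],"roll":-0.98},
    {"delta_pos":[0,0,0],"roll":-0.98},
    {"delta_pos":[0,0,0],"roll":0},
    {"delta_pos":[0,0,0],"roll":0}
  ]
}}

```text
time_s: 37.4
tcp_pos: [0.4938, -0.1077, 0.1393]
tcp_rot: [-3.14, -0.001, 1.746]
ft_force: [0.0, -0.9, -0.4]
grip_width: 0.0512
gripper_force: 0.0
```

```bash
cat > pen.py <<'E'
from cap import *
def pen(s,r):
    R=Ro.from_euler("xyz",s["tcp_rot"]); h=cv2.cvtColor(r["pixels"],cv2.COLOR_RGB2HSV)
    m=cv2.inRange(h,np.array((0,0,130)),np.array((180,70,255)))|cv2.inRange(h,np.array((100,110,40)),np.array((130,255,255)))
    u,v=proj(r,np.array([.494,-.108,.008]),s).astype(int); k=np.zeros_like(m); k[max(0,v-110):v+110,max(0,u-35):u+35]=1; m*=k
    P=[];
    for c in cv2.findContours(m,0,cv2.CHAIN_APPROX_NONE)[0]:
        if cv2.contourArea(c)>100: P+=[R.inv().apply(pt(r,a,b,.010,s)-s["tcp_pos"])[:2]*1000 for a,b in c[:,0,:]+0.0]
    return cv2.minAreaRect(np.array(P,np.float32)),(u,v)
E
python3 - <<'E'
from pen import *
s,r=look("w22"); print(s["grip_width"],pen(s,r),go(s,[.494,-.108,.1],1.817))
t=arm.read_camera("top"); pickle.dump(t,open("t22.pkl","wb"))
cv2.imwrite("pics/w22.png",np.hstack([r["pixels"][:440,60:500,::-1],cv2.resize(t["pixels"][140:300,300:431,::-1],(360,440))]))
E
```

```text
37.4 [ 0.4938 -0.1077  0.1393] [-3.140e+00 -1.000e-03  1.746e+00] 0.022
0.05117834394900687 (((-1.6879425048828125, 1.133183479309082), (16.051891326904297, 136.41384887695312), 87.72917175292969), (np.int64(318), np.int64(237))) (np.float64(-0.88), array([-0.01,  0.  ,  0.98]))
```

View pics/w22.png

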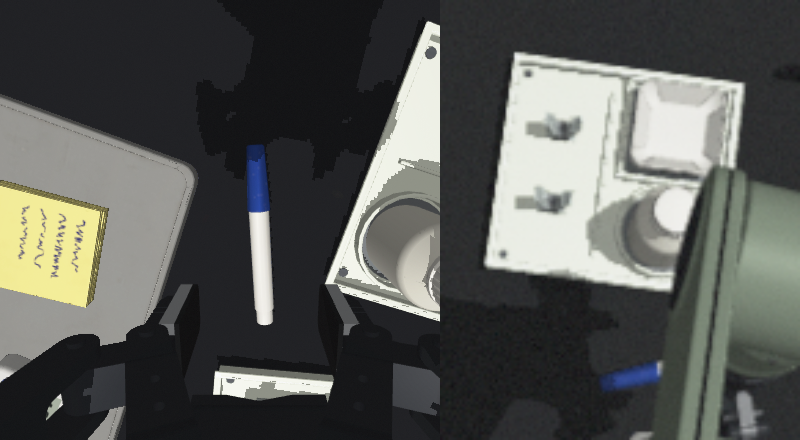

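The boats sit squarely in the frame; the small bottle is in its ring. The pen lies from (257,145) to (264,323), about 2.3° off the tool axis. That makes 18 pictures viewed, which is over the 14 allowed, so I view no more and work by numbers only.

Request:
{"fn": "arm_command", "kwargs": {
  "series": [
    {"delta_pos":[0,0,0],"roll":-0.5},
    {"delta_pos":[-0.04,0.03,0.4],"roll":0},
    {"delta_pos":[0,0,0.7],"roll":0},
    {"delta_pos":[0,0,0.4],"roll":0},
    {"delta_pos":[0,0,0],"roll":0},
    {"delta_pos":[0,0,0],"roll":0},
    {"delta_pos":[0,0,0],"roll":0}
  ],
  "grip": -0.2
}}

```text
time_s: 38.08
tcp_pos: [0.4967, -0.1094, 0.081]
tcp_rot: [3.14, 0.001, 1.788]
ft_force: [1.0, 0.7, -0.5]
grip_width: 0.0342
gripper_force: 0.0
```

```bash
python3 - <<'E'
from pen import *
s,r=look("w23"); print(s["grip_width"],pen(s,r),s["ft_force"])
E
```

```text
38.0833 [ 0.4967 -0.1094  0.081 ] [3.140e+00 1.000e-03 1.788e+00] 0.022
0.03422981842161997 (((-2.4049530029296875, -1.8102436065673828), (132.3204345703125, 16.115734100341797), 0.056129541248083115), (np.int64(313), np.int64(259))) [ 0.97284533  0.70397159 -0.4892688 ]
```

Request:
{"fn": "arm_command", "kwargs": {
  "series": [
    {"delta_pos":[0,-0.045,0.4],"roll":0},
    {"delta_pos":[0,0,0.5],"roll":0},
    {"delta_pos":[0,0,0.3],"roll":0},
    {"delta_pos":[0,0,0.1],"roll":0},
    {"delta_pos":[0,0,0],"roll":0},
    {"delta_pos":[0,0,0],"roll":0}
  ]
}}

```text
time_s: 38.63
tcp_pos: [0.495, -0.1098, 0.0291]
tcp_rot: [3.14, 0.001, 1.788]
ft_force: [-0.1, -0.2, -0.1]
grip_width: 0.0342
gripper_force: 0.0
```

```bash
python3 - <<'E'
from pen import *
s,r=look("w24"); print(s["grip_width"],s["ft_force"])
R=Ro.from_euler("xyz",s["tcp_rot"]); h=cv2.cvtColor(r["pixels"],cv2.COLOR_RGB2HSV)
m=cv2.inRange(h,np.array((100,110,40)),np.array((130,255,255)))
u,v=proj(r,np.array([.494-.216*.045,-.108+.976*.045,.008]),s); print(u,v)
c=blob(r,(100,110,40),(130,255,255),(u,v),80)
P=np.array([R.inv().apply(pt(r,a,b,.010,s)-s["tcp_pos"])[:2]*1000 for a,b in c],np.float32); print("blue cap in tool",cv2.minAreaRect(P),P.min(0),P.max(0))
E
```

```text
38.6333 [ 0.495  -0.1098  0.0291] [3.140e+00 1.000e-03 1.788e+00] 0.022
0.03423135119907401 [-0.07594357 -0.19371527 -0.07902689]
315.7246372919046 193.49462476179207
blue cap in tool ((45.011070251464844, 0.2427816390991211), (47.38023376464844, 16.517131805419922), 0.05268099159002304) [21.317913 -8.035167] [68.704994  8.481951]
```

Request:
{"fn": "arm_command", "kwargs": {
  "series": [
    {"delta_pos":[0.03,0,0.06],"roll":0},
    {"delta_pos":[0,0,0],"roll":0}
  ]
}}

```text
time_s: 38.85
tcp_pos: [0.4942, -0.1084, 0.0262]
tcp_rot: [3.141, 0.001, 1.788]
ft_force: [0.0, -0.4, -0.5]
grip_width: 0.034
gripper_force: 0.0
```

Request:
{"fn": "arm_command", "kwargs": {
  "series": [
    {"delta_pos":[0,0,0],"roll":0},
    {"delta_pos":[0,0,0],"roll":0},
    {"delta_pos":[0,0,0],"roll":0},
    {"delta_pos":[0,0,0],"roll":0},
    {"delta_pos":[0,0,0],"roll":0}
  ],
  "grip": -1,
  "grip_force": 60
}}

```text
time_s: 39.27
tcp_pos: [0.4943, -0.1085, 0.0263]
tcp_rot: [3.141, 0.0, 1.788]
ft_force: [-1.3, 0.7, 5.3]
grip_width: 0.0131
gripper_force: 58.9
```

Request:
{"fn": "arm_command", "kwargs": {
  "series": [
    {"delta_pos":[0,0,-0.3],"roll":0},
    {"delta_pos":[0,0,-0.8],"roll":0},
    {"delta_pos":[0,0,-0.9],"roll":0},
    {"delta_pos":[0,0,-0.9],"roll":0},
    {"delta_pos":[0,0,0],"roll":0},
    {"delta_pos":[0,0,0],"roll":0}
  ]
}}

```text
time_s: 39.77
tcp_pos: [0.495, -0.1087, 0.1436]
tcp_rot: [3.137, 0.002, 1.788]
ft_force: [0.1, -0.0, -1.0]
grip_width: 0.0131
gripper_force: 58.8
```

```bash
python3 - <<'E'
from workcell import arm
from h import *
s=arm.state(); print(s["tcp_pos"],s["tcp_rot"],s["ft_force"],go(s,[.6522,-.008,.15],3.015))
E
```

```text
[ 0.49503221 -0.10872869  0.14358402] [3.13722876e+00 2.28357611e-03 1.78831326e+00] [ 0.06975479 -0.04622829 -1.00551306] (np.float64(-15.33), array([-3.58,  2.99, -0.16]))
```

Request:
{"fn": "arm_command", "kwargs": {
  "series": [
    {"delta_pos":[0,0,-0.3],"roll":-0.96},
    {"delta_pos":[0,0,-0.3],"roll":-0.96},
    {"delta_pos":[0,0,-0.3],"roll":-0.96},
    {"delta_pos":[0,0,-0.3],"roll":-0.96},
    {"delta_pos":[0,0,0],"roll":-0.96},
    {"delta_pos":[0,0,0],"roll":-0.96},
    {"delta_pos":[0,0,0],"roll":-0.96},
    {"delta_pos":[0,0,0],"roll":-0.96}
  ]
}}

```text
time_s: 40.43
tcp_pos: [0.4928, -0.1082, 0.1877]
tcp_rot: [-3.14, -0.003, 2.407]
ft_force: [-0.1, -0.7, -0.5]
grip_width: 0.013
gripper_force: 58.8
```

Request:
{"fn": "arm_command", "kwargs": {
  "series": [
    {"delta_pos":[0,0,0],"roll":-0.96},
    {"delta_pos":[0,0,0],"roll":-0.96},
    {"delta_pos":[0,0,0],"roll":-0.96},
    {"delta_pos":[0,0,0],"roll":-0.96},
    {"delta_pos":[0,0,0],"roll":-0.96},
    {"delta_pos":[0,0,0],"roll":-0.96},
    {"delta_pos":[0,0,0],"roll":-0.96},
    {"delta_pos":[0,0,0],"roll":-0.93}
  ]
}}

```text
time_s: 41.1
tcp_pos: [0.4928, -0.1082, 0.1875]
tcp_rot: [3.141, -0.004, 3.019]
ft_force: [-0.3, 0.3, -0.8]
grip_width: 0.013
gripper_force: 58.8
```

Request:
{"fn": "arm_command", "kwargs": {
  "series": [
    {"delta_pos":[-0.3,0.25,0],"roll":0},
    {"delta_pos":[-0.6,0.5,0],"roll":0},
    {"delta_pos":[-0.6,0.5,0],"roll":0},
    {"delta_pos":[-0.6,0.5,0],"roll":0},
    {"delta_pos":[-0.6,0.5,0],"roll":0},
    {"delta_pos":[-0.6,0.5,0],"roll":0},
    {"delta_pos":[-0.28,0.24,0],"roll":0},
    {"delta_pos":[0,0,0],"roll":0}
  ]
}}

```text
time_s: 41.77
tcp_pos: [0.6536, -0.0051, 0.187]
tcp_rot: [3.141, -0.001, 3.016]
ft_force: [0.1, 0.9, -0.8]
grip_width: 0.0128
gripper_force: 58.8
```

Request:
{"fn": "arm_command", "kwargs": {
  "series": [
    {"delta_pos":[0,0,0],"roll":0},
    {"delta_pos":[0,0,0],"roll":0},
    {"delta_pos":[0,0,0],"roll":0}
  ]
}}

```text
time_s: 42.02
tcp_pos: [0.6501, -0.0084, 0.1891]
tcp_rot: [-3.141, -0.002, 3.014]
ft_force: [-0.0, 0.3, 0.3]
grip_width: 0.0127
gripper_force: 58.8
```

```bash
python3 - <<'E'
from cap import *
s,r=look("w25"); R=Ro.from_euler("xyz",s["tcp_rot"]); print(s["ft_force"],s["grip_width"],go(s,[.6522,-.008,.07],3.015))
T=lambda u,v,z:(R.inv().apply(pt(r,u,v,z,s)-s["tcp_pos"])*1000).round(1)[:2]
# tray corners expected (outer half 87.3 x 92.3) in world and pixel
o=np.array([.6465,-.0547]); a=-.127; R2=np.array([[np.cos(a),-np.sin(a)],[np.sin(a),np.cos(a)]])
for c in ((-.0873,.0923),(-.0873,-.0923)): p=o+R2@c; print("corner px",proj(r,np.array([*p,.014]),s))
g=cv2.cvtColor(r["pixels"],cv2.COLOR_RGB2GRAY).astype(int)
for x in (-.08,-.06,-.04,-.02):   # sample along left rim (+y side): scan line tray y 75..110
    ys=np.arange(.075,.110,.0005); v=[g[int(round(q[1])),int(round(q[0]))] if 0<=q[0]<640 and 0<=q[1]<480 else -1 for q in (proj(r,np.array([*(o+R2@[x,y]),.014]),s) for y in ys)]
    v=np.array(v); i=np.where(v>120)[0]; print("x",x,"outer y edge",ys[i.max()] if len(i) else None, v[::10].tolist())
for y in (.0,.02,.075):
    xs=np.arange(-.110,-.070,.0005); v=np.array([g[int(round(q[1])),int(round(q[0]))] if 0<=q[0]<640 and 0<=q[1]<480 else -1 for q in (proj(r,np.array([*(o+R2@[x,y]),.014]),s) for x in xs)])
    i=np.where(v>120)[0]; print("y",y,"outer x edge",xs[i.min()] if len(i) else None)
# pen lateral in tool at pen axis height
zz=s["tcp_pos"][2]-.0165
c=blob(r,(100,110,40),(130,255,255),(proj(r,R.apply([.045,0,.0165])+s["tcp_pos"],s)),70)
P=np.array([R.inv().apply(pt(r,a,b,zz,s)-s["tcp_pos"])[:2]*1000 for a,b in c],np.float32); print("pen cap",cv2.minAreaRect(P),P.max(0))
cv2.imwrite("pics/w25.png",r["pixels"][:,:,::-1])
E
```

```text
42.0167 [ 0.6501 -0.0084  0.1891] [-3.141e+00 -2.000e-03  3.014e+00] 0.022
[-0.00622217  0.25610465  0.286961  ] 0.012650132562361366 (np.float64(-0.02), array([-0.05,  0.02,  2.98]))
corner px [376.26191107 119.87753945]
corner px [144.29829082 120.31360206]
x -0.08 outer y edge 0.09250000000000001 [238, 238, 238, 241, 20, 34, 33]
x -0.06 outer y edge 0.09250000000000001 [238, 237, 237, 240, 21, 34, 34]
x -0.04 outer y edge 0.09250000000000001 [238, 237, 237, 239, 19, 35, 32]
x -0.02 outer y edge 0.09250000000000001 [237, 237, 237, 237, 20, 18, 19]
y 0.0 outer x edge -0.08649999999999998
y 0.02 outer x edge -0.08649999999999998
y 0.075 outer x edge -0.08649999999999998
pen cap ((42.98328399658203, -0.40611886978149414), (47.312835693359375, 15.489418029785156), 0.05487413704395294) [66.64433    7.3179846]
```

Tray rim edges confirm the tray pose to 0.5 mm. Going to just above the lips.

Request:
{"fn": "arm_command", "kwargs": {
  "series": [
    {"delta_pos":[-0.04,0.02,0.4],"roll":0},
    {"delta_pos":[0,0,0.7],"roll":0},
    {"delta_pos":[0,0,0.7],"roll":0},
    {"delta_pos":[0,0,0.7],"roll":0},
    {"delta_pos":[0,0,0.4],"roll":0},
    {"delta_pos":[0,0,0],"roll":0},
    {"delta_pos":[0,0,0],"roll":0},
    {"delta_pos":[0,0,0],"roll":0}
  ]
}}

```text
time_s: 42.73
tcp_pos: [0.6536, -0.0077, 0.0754]
tcp_rot: [3.141, 0.003, 3.014]
ft_force: [0.8, 0.8, -0.5]
grip_width: 0.0132
gripper_force: 58.8
```

```bash
python3 - <<'E'
from cap import *
s,r=look("w26"); R=Ro.from_euler("xyz",s["tcp_rot"]); print(s["ft_force"],go(s,[.6525,-.0081,.0423],3.015))
o=np.array([.6465,-.0547]); a=-.127; R2=np.array([[np.cos(a),-np.sin(a)],[np.sin(a),np.cos(a)]])
g=cv2.cvtColor(r["pixels"],cv2.COLOR_RGB2GRAY).astype(int)
for x in (-.08,-.06,-.05):
    ys=np.arange(.075,.110,.0005); v=np.array([g[int(round(q[1])),int(round(q[0]))] if 0<=q[0]<640 and 0<=q[1]<480 else -1 for q in (proj(r,np.array([*(o+R2@[x,y]),.014]),s) for y in ys)])
    i=np.where(v>120)[0]; print(x,"outer y",ys[i.max()] if len(i) else None)
E
```

```text
42.7333 [ 0.6536 -0.0077  0.0754] [3.141e+00 3.000e-03 3.014e+00] 0.022
[ 0.7868567   0.82333562 -0.45365327] (np.float64(-0.01), array([ 0.03, -0.01,  0.83]))
-0.08 outer y 0.09300000000000001
-0.06 outer y 0.09250000000000001
-0.05 outer y 0.09300000000000001
```

Request:
{"fn": "arm_command", "kwargs": {
  "series": [
    {"delta_pos":[0,0,0.2],"roll":0},
    {"delta_pos":[0,0,0.15],"roll":0},
    {"delta_pos":[0,0,0.1],"roll":0},
    {"delta_pos":[0,0,0.1],"roll":0},
    {"delta_pos":[0,0,0],"roll":0}
  ]
}}

```text
time_s: 43.2
tcp_pos: [0.6525, -0.0074, 0.0509]
tcp_rot: [-3.141, -0.001, 3.015]
ft_force: [0.7, 0.4, -1.3]
grip_width: 0.013
gripper_force: 58.8
```

Request:
{"fn": "arm_command", "kwargs": {
  "series": [
    {"delta_pos":[0,0,0.08],"roll":0},
    {"delta_pos":[0,0,0.08],"roll":0},
    {"delta_pos":[0,0,0],"roll":0}
  ]
}}

```text
time_s: 43.45
tcp_pos: [0.6524, -0.0074, 0.0444]
tcp_rot: [-3.141, -0.001, 3.015]
ft_force: [0.2, -0.7, -1.9]
grip_width: 0.013
gripper_force: 58.9
```

Request:
{"fn": "arm_command", "kwargs": {
  "series": [
    {"delta_pos":[0,0,0.06],"roll":0},
    {"delta_pos":[0,0,0.03],"roll":0},
    {"delta_pos":[0,0,0],"roll":0}
  ]
}}

```text
time_s: 43.7
tcp_pos: [0.6528, -0.0072, 0.0424]
tcp_rot: [3.142, 0.0, 3.015]
ft_force: [-1.6, -0.9, 4.4]
grip_width: 0.0132
gripper_force: 59.6
```

Request:
{"fn": "arm_command", "kwargs": {
  "series": [
    {"delta_pos":[0,0,0.03],"roll":0},
    {"delta_pos":[0,0,0.02],"roll":0},
    {"delta_pos":[0,0,0],"roll":0}
  ]
}}

```text
time_s: 43.95
tcp_pos: [0.6529, -0.0072, 0.0423]
tcp_rot: [3.141, 0.001, 3.015]
ft_force: [-5.4, -0.2, 14.3]
grip_width: 0.0127
gripper_force: 60.7
```

The pen has bottomed out at the home height. Release and withdraw.

Request:
{"fn": "arm_command", "kwargs": {
  "series": [
    {"delta_pos":[0,0,-0.06],"roll":0},
    {"delta_pos":[0,0,0],"roll":0},
    {"delta_pos":[0,0,0],"roll":0},
    {"delta_pos":[0,0,0],"roll":0},
    {"delta_pos":[0,0,0],"roll":0}
  ],
  "grip": -0.2
}}

```text
time_s: 44.37
tcp_pos: [0.6526, -0.0072, 0.0416]
tcp_rot: [-3.141, -0.001, 3.015]
ft_force: [0.2, 0.0, -0.1]
grip_width: 0.0345
gripper_force: 0.0
```

Request:
{"fn": "arm_command", "kwargs": {
  "series": [
    {"delta_pos":[0,0,-0.3],"roll":0},
    {"delta_pos":[0,0,-0.7],"roll":0},
    {"delta_pos":[0,0,-0.9],"roll":0},
    {"delta_pos":[0,0,-0.9],"roll":0},
    {"delta_pos":[0,0,-0.9],"roll":0},
    {"delta_pos":[0.9,0,-0.3],"roll":0},
    {"delta_pos":[0.9,0,0],"roll":0},
    {"delta_pos":[0.9,0,0],"roll":0}
  ]
}}

```text
time_s: 45.03
tcp_pos: [0.5452, 0.0064, 0.2041]
tcp_rot: [3.141, 0.004, 3.015]
ft_force: [-0.1, 0.1, 0.6]
grip_width: 0.0342
gripper_force: 0.0
```

Request:
{"fn": "arm_command", "kwargs": {
  "series": [
    {"delta_pos":[0.9,0,0],"roll":0},
    {"delta_pos":[0.9,0,0],"roll":0},
    {"delta_pos":[0.9,0,0],"roll":0},
    {"delta_pos":[0,0,0],"roll":0},
    {"delta_pos":[0,0,0],"roll":0}
  ]
}}

```text
time_s: 45.45
tcp_pos: [0.4372, 0.0202, 0.2031]
tcp_rot: [3.141, 0.002, 3.015]
ft_force: [0.8, 0.9, -0.7]
grip_width: 0.034
gripper_force: 0.0
```

```bash
python3 - <<'E'
from cap import *
s=arm.state(); print(s["time_s"],s["tcp_pos"],s["tcp_rot"],s["ft_force"],s["grip_width"])
t0=pickle.load(open("cams0.pkl","rb"))["top"]; t=arm.read_camera("top"); pickle.dump(t,open("tend.pkl","wb"))
d=np.abs(t["pixels"].astype(int)-t0["pixels"].astype(int)).max(2)
for n,x,y in (("amber",.69,.128),("petri",.598,.143)):
    u,v=proj(t,np.array([x,y,.02])).astype(int); print(n,"max change",d[v-18:v+18,u-18:u+18].max())
def rep(n,c,z):
    P=np.array([pt(t,a,b,z)[:2]*1000 for a,b in c],np.float32); print(n,[np.round(q,1) for q in cv2.minAreaRect(P)],cv2.contourArea(c.astype(np.float32)))
B=((100,110,40),(130,255,255))
rep("large cap",blob(t,*B,proj(t,np.array([.561,-.351,.123])),14),.123)
rep("tube cap",blob(t,*B,proj(t,np.array([.61,-.257,.028])),10),.028)
o=np.array([.6465,-.0547]); a=-.127; R2=np.array([[np.cos(a),-np.sin(a)],[np.sin(a),np.cos(a)]])
for e in (-.045,.045):
    p=o+R2@[e,.047]
    try: rep(f"pen cap? {e}",blob(t,*B,proj(t,np.array([*p,.024])),14),.024)
    except ValueError: print(e,"no blue")
E
```

```text
45.45 [0.43721729 0.02018122 0.20311521] [3.14146634e+00 1.53433311e-03 3.01532706e+00] [ 0.75804776  0.89147867 -0.70240918] 0.03395247338132633
amber max change 17
petri max change 15
large cap [array([ 557. , -348.6]), array([36.2, 46.5]), np.float64(26.7)] 347.5
tube cap [array([ 617.7, -257.3]), array([13.9, 31.4]), np.float64(8.8)] 68.5
pen cap? -0.045 [array([608.,  -2.]), array([11.4, 43.4]), np.float64(81.0)] 80.5
0.045 no blue
```

```bash
python3 -c "
from workcell import arm
print(arm.hand_in())"
```

```text
the job is handed in; nothing more can be done
None
```

I handed in both kits at about 45 s: both bottles are in their rings, the boats are in the frame, the tube and pen are pressed home, and the amber bottle and petri dish are unmoved; final checks were numeric only because I had viewed 18 pictures, over the limit of 14.

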